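# Pin and wedge up a kart engine cylinder

## Task

Stand the brass pin upright and fully down in the bore of the blue plate and let go of it: it stops the engine cylinder from sliding back. Then lay the orange wedge on the plate, push its thin end in under the cylinder's front, between the feet, until the front is about 5 mm clear of the plate, and finish while still holding the wedge there in the gripper, flat on the plate. Lift with the wedge only, keep the gripper off the cylinder, and leave the other things where they are.

Things in the scene. Friction and masses are not known exactly. Their poses are not given: they have to be found in the camera images.
- fixture: blue steel plate fixed to the bench, 280 x 130 x 25 mm (x, y, z). Origin at the centre of its underside, on the bench; top surface at z = 25 mm. +x is the pushing direction: open runway for the wedge on the -x half, the cylinder on the +x half, the bore at the +x end.
- bore (a point): centre of the mouth of the bore in the plate, on the top surface, at (115, 0, 25) mm in the fixture's frame. The bore is 18 mm wide, goes straight through the 25 mm plate down to the bench, with a 2 mm chamfer.
- pin: loose plain brass pin, 16 mm diameter, 90 mm long, chamfered foot, about 90 g, standing upright on the bench at the start. Origin at the centre of its foot, +z up along the pin. Fully in the bore it stands on the bench and sticks out 65 mm above the plate.
- pin_foot (a point): centre of the foot (lower end) of the pin.
- cylinder: loose finned aluminium engine cylinder, 0.5 to 0.95 kg, on the plate, axes along the fixture's. Origin: centre of the underside, near (58, 0, 25) mm in the fixture's frame. Mount 90 x 90 mm, top at 20 mm, on two feet along x, 12 mm wide, 8 mm high, at its +y and -y sides; between them a tunnel 66 mm wide, 8 mm high. Barrel 70 mm wide, 6 mm towards the front, up to 66 mm.
- front_edge (a point): middle of the cylinder's front lower edge, at (-45, 0, 0) mm in its frame, level with the soles of the feet; its height above the plate's top is the lift. The front edge of the tunnel's roof, which rides on the ramp, is 8 mm above it. Pushed by the wedge, the cylinder first slides back 2 to 7 mm against the pin, then tips up in front about its back edge.
- wedge: loose orange plastic wedge, 110 mm long, 36 mm wide, 120 g, flat on the bench at the start. Origin on the underside below the middle of the grip block, +x towards the thin tip. Grip block: 30 mm long (x -15 to +15 mm), 36 mm wide, 32 mm high, gripped across its width. The ramp falls from 19 mm high at x = 15 mm to 3 mm at the tip, x = 95 mm.
- wedge_tip (a point): middle of the wedge's thin edge, on the underside, at (95, 0, 0) mm in the wedge's frame. The ramp is 1 in 5: it meets the tunnel roof's edge 25 mm from the tip, and each further 5 mm of push lifts the front by 1 mm. The push takes about 5 to 20 N.
- spray_can: bystander: white and blue spray can, 56 mm diameter, 150 mm tall, origin at the centre of its base. To be left alone.
- wrench: bystander: steel wrench 170 mm long lying on the bench. To be left alone.
- brake_disc: bystander: flat steel brake disc, 120 mm diameter, 6 mm thick, lying on the bench. To be left alone.
- jar: bystander: yellow jar with a red cap, 60 mm diameter, 75 mm tall. To be left alone.
Not all that is in view belongs to the job. Of the things like the pin, leave any that is grey; of the rest the smaller one is meant. Of the things that look like the cylinder, the smaller one is meant.

How it is judged:
On the way:
1. the pin stands in the bore, fully down, and is let go, before the cylinder is lifted (horizontal distance between pin_foot and bore below 0.004 m and z of pin_foot in the frame of fixture below 0.004 m and angle between pin's own z axis and vertical below 0.12 rad and contact force between the fingers and pin below 0.1 N and z of front_edge in the frame of fixture below 0.0265 m), for 0.2 s.
At the end, for the whole second after the job is handed in: Pin in the bore (4 mm of centre and bottom, 0.12 rad), cylinder at rest, front edge 2 to 8.5 mm above the plate, level sideways within 0.04 rad, back by the pin, carried in front by the wedge (1 N), untouched by the robot; wedge flat on the plate (0.08 rad, 1 N), gripped (3 N) (horizontal distance between pin_foot and bore below 0.004 m and z of pin_foot in the frame of fixture below 0.004 m and angle between pin's own z axis and vertical below 0.12 rad and z of front_edge in the frame of fixture between 0.027 and 0.0335 m and angle between cylinder's own y axis and vertical between 1.53 and 1.61 rad and x of cylinder in the frame of fixture above 0.05 m and contact force between wedge and cylinder above 1 N and contact force between wedge and fixture above 1 N and angle between wedge's own z axis and vertical below 0.08 rad and contact force between the fingers and wedge above 3 N and contact force between each of the arm, the fingers and cylinder below 0.1 N and linear speed of cylinder below 0.01 m/s); the arm keeps its last pose, push and grip.
It fails at once if the gripper or arm pushes or lifts the cylinder (contact force between any of the fingers, the arm and cylinder above 2 N).
It fails at once if the spray can is moved more than 20 mm (distance of spray_can from where it was at the start of the episode above 0.02 m).
It fails at once if the wrench is moved more than 20 mm (distance of wrench from where it was at the start of the episode above 0.02 m).
It fails at once if the brake disc is moved more than 20 mm (distance of brake_disc from where it was at the start of the episode above 0.02 m).
It fails at once if the jar is moved more than 20 mm (distance of jar from where it was at the start of the episode above 0.02 m).
It also fails if it takes over 61 s, if anything falls off the work surface, if the arm or the gripper's body presses on something with over 40 N, if the wrist force passes 120 N, or if a joint passes its speed limit or range.

## Robot

A 7-joint arm with a two-finger parallel gripper is mounted at the origin on the work surface. World frame = base frame: x ahead of the robot, y to its left, z up, the work surface at z = 0. Lengths are in m, angles in rad, forces in N, time in s.
With the tool pointing down it reaches from about 0.425 to 0.95 m from the base axis. Payload 4.7 kg.
Tool frame: the origin (TCP) lies midway between the tips of the shut fingers; the grasp point (between the pads) lies 19 mm behind it; z points along the fingers, y is the line along which they close (so a half turn about z gives the same grasp; the last joint's range is limited). The gripper opens to 87 mm and grips with 3 to 60 N. Pads are 19 mm wide; open, the fingers measure 117 mm over their backs; the gripper's body (75 mm by 190 mm) begins 51 mm behind the grasp point.
Start: joints at [1.262, 0.469, -0.049, 1.532, 0.024, 1.141, -0.082], TCP at [0.186, -0.649, 0.186] pointing down, gripper open.
Joint ranges: [-2.59, 2.59], [-0.33, 1.99], [-1.39, 1.29], [0.1, 2.45], [-1.04, 4.18], [0.21, 1.99], [-2.66, 2.66]. Speed limits (rad/s): [2.57, 2.57, 3.14, 3.14, 3.14, 3.14, 3.14].

## Interface

Orientations are given as a rotation vector (axis times angle).
In Python, from cell import status, eyes, close_job gives the robot as it stands.
- The arm moves only by the tool send_rows, never from a script. Its argument "motion" is a list of rows, each an object with "angular": the turn, a rotation vector about the tool's x, y, z in rad, a list of three; "slide": the shift along the tool's x, y, z in m, a list of three; "fingers": the opening, from -1 (shut) to 1 (fully open). A call has 1 to 12 rows; each row shifts and turns the commanded pose from where the row before left it, along the tool's axes as they then stand; what a row does not reach is not made up. A row lasts 1/10 s, in which the tool goes at most 50 mm and 8.59 degrees, less where a joint would pass 70% of its speed; a pose out of reach is approached as far as the arm can. A call with a gripper value outside its range is refused whole. The fingers move at their own pace and stop on an object; "newtons" is the grip in N (left out, the last holds). Time passes only in rows, so rows that do not move let the fingers close. It gives the time, the measured TCP pose, the force, the opening and the grip force at its end, in the units of the state.
- status.get_obs(): the state, without advancing time (a new reading comes with each control period).
- eyes.snapshot(name): name is "side" or "top"; returns a dict with "pixels" (480x640x3 uint8, red, green, blue), "fx", "fy", "cx", "cy" (pixels), "k1" (the pictures are not rectified: a ray, as slopes to the right and down, at radius r is drawn at 1 + k1 r^2 times it, then the intrinsics apply), "rvec" (rotation vector, rad) and "tvec" (3), from world to camera coordinates, as OpenCV has them. Camera axes: x right, y down, z forward; pixel columns grow to the right and rows downward; lengths in m; the calibration is good to about 2 mm. A picture is of the moment at which its call begins. There is no depth.
- close_job(): hands the job in; it is judged then, once.
The state is a dict: "time": time; "q": joint angles; "joint_vel": joint speeds; "joint_efforts": joint torques, N m; "eef_pos": TCP position; "eef_rot": TCP orientation; "wrist_force": force on the tool from outside, world axes, zero at the start; "ft_torque": the same for the moment, N m; "grip_width": finger opening in m; "grasp_force": force on a finger pad.
Only numpy, scipy, OpenCV 4.12 (cv2) and the standard library are available. Lean on these libraries where they do the work, as an engineer would, in place of code of your own. Each camera call takes 0.05 s, during which the arm holds its last target. There are 200 camera calls.

## Working session

There is one attempt and no reset: what is moved stays moved. The work goes in short steps, Python scripts to look and compute and a tool call to move; the robot and the scene stay as the last step left them, time stands still between calls to the robot, and variables do not carry over. Pictures are saved under pics/ and viewed, at most 10 in all, crops included, and the job is handed in when it is done.

Besides the shell and the picture viewer there is one more tool, called after ">>>" as a command line: name --argument value ..., lists and objects as JSON in quotes. send_rows: Moves the arm, as the interface text tells. Its arguments: {"type":"object","properties":{"motion":{"type":"array"},"newtons":{"type":"number"}},"required":["motion"]}

```bash
mkdir -p pics
cat > h.py <<'E'
import numpy as np, cv2
from cell import status, eyes, close_job
def cam(s):
    R=cv2.Rodrigues(np.array(s["rvec"],float))[0]; t=np.array(s["tvec"],float).ravel(); return R,t
def ray(s,u,v):
    R,t=cam(s); xd=(u-s["cx"])/s["fx"]; yd=(v-s["cy"])/s["fy"]; x,y=xd,yd
    for _ in range(20):
        k=1+s["k1"]*(x*x+y*y); x,y=xd/k,yd/k
    return -R.T@t, R.T@np.array([x,y,1.])
def onz(s,u,v,z):
    o,d=ray(s,u,v); return o+d*(z-o[2])/d[2]
def proj(s,p):
    R,t=cam(s); c=R@np.array(p,float)+t; x,y=c[:2]/c[2]; k=1+s["k1"]*(x*x+y*y)
    return np.array([s["fx"]*x*k+s["cx"],s["fy"]*y*k+s["cy"]])
def save(s,n): cv2.imwrite("pics/"+n,s["pixels"][:,:,::-1])
E
python3 - <<'E'
from h import *
import pickle
for n in("top","side"):
    s=eyes.snapshot(n); save(s,n+"0.png"); pickle.dump(s,open(n+"0.pkl","wb"))
    R,t=cam(s); print(n,-R.T@t,R.round(3).tolist(),s["fx"],s["k1"])
print(status.get_obs())
E
```

```text
top [ 0.51732171 -0.00862631  1.46071816] [[0.021, -1.0, 0.001], [-0.999, -0.021, -0.05], [0.05, -0.0, -0.999]] 576.3922618696109 0.00028457854563609535
side [ 0.13064813 -1.09870874  0.94279637] [[0.916, -0.4, -0.005], [-0.242, -0.544, -0.803], [0.319, 0.737, -0.596]] 536.9630331817782 -0.024307058119711806
{'time': 0.1, 'q': array([ 1.26207466,  0.46939992, -0.04857891,  1.53353367,  0.02409999,
        1.14104092, -0.08229513]), 'joint_vel': array([ 2.39065154e-03, -5.90677746e-04,  4.74092525e-06, -3.19892954e-03,
       -1.37500274e-04, -5.03665606e-04,  1.91078571e-03]), 'joint_efforts': array([ 3.44815071e-04, -5.09171641e+01, -8.14587646e-02, -2.36828309e+01,
       -6.15788111e-02,  3.44331760e-02,  8.42204940e-05]), 'eef_pos': array([ 0.18626012, -0.64817044,  0.18519529]), 'eef_rot': array([-3.10913984e+00, -4.37892740e-01,  5.01865285e-04]), 'wrist_force': array([ 0.3585546 , -0.06641154, -0.21515418]), 'ft_torque': array([ 0.01034653, -0.00589421,  0.04776879]), 'grasp_force': 0.0, 'grip_width': 0.0867482066201976}
```

View pics/top0.png

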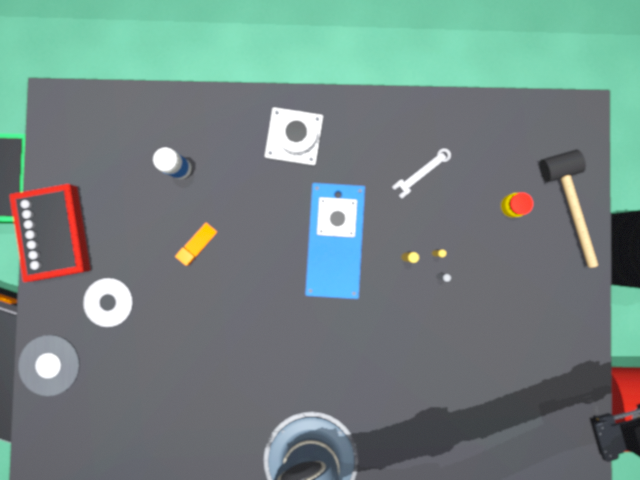

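View pics/side0.png

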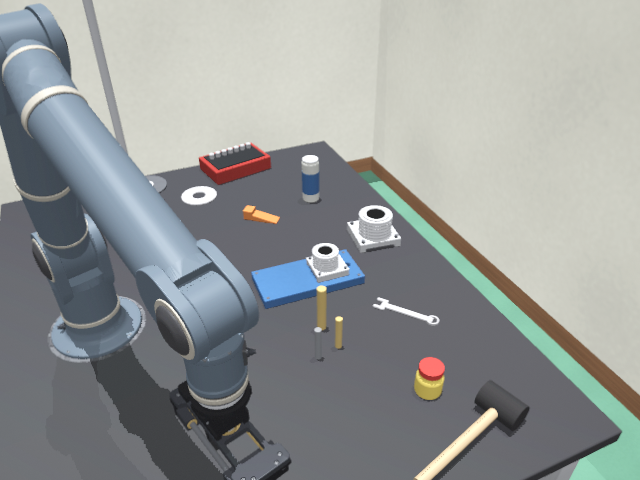

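The top view shows the plate centred near (337,240) with the bore at (338,195). The small brass pin is at (441,253), the larger brass one at (412,257) and the grey one at (446,278). The wedge is at (197,244), with its block at the lower left. In the side view the pin is near (339,333) and the wedge near (262,215).

Run:
```python
from h import *
import pickle
T,S=[pickle.load(open(n+"0.pkl","rb")) for n in("top","side")]
def blobs(s,lo,hi,amin,box=None):
    m=cv2.inRange(cv2.cvtColor(s["pixels"],cv2.COLOR_RGB2HSV),lo,hi)
    if box:
        k=np.zeros_like(m); k[box[1]:box[3],box[0]:box[2]]=1; m*=k
    cs=cv2.findContours(m,cv2.RETR_EXTERNAL,cv2.CHAIN_APPROX_NONE)[0]
    return m,[c for c in cs if cv2.contourArea(c)>=amin]
# plate
m,cs=blobs(T,(100,130,60),(125,255,255),800)
c=max(cs,key=cv2.contourArea)
P=np.array([onz(T,u,v,.025)[:2] for u,v in c[:,0]]).astype(np.float32)*1000
print("plate",cv2.minAreaRect(P),cv2.boxPoints(cv2.minAreaRect(P)).round(1).tolist())
# bore
g=cv2.cvtColor(T["pixels"],cv2.COLOR_RGB2GRAY)
print(g[187:204,330:347])
# wedge
for s,n in((T,"T"),(S,"S")):
    m,cs=blobs(s,(8,150,100),(22,255,255),60,(150,200,300,280))
    for c in cs:
        print(n,cv2.contourArea(c),cv2.minAreaRect(c),cv2.approxPolyDP(c,2,True)[:,0].tolist())
        if n=="T":
            P=np.array([onz(T,u,v,.0)[:2] for u,v in c[:,0]]).astype(np.float32)*1000
            print("wedge z0",cv2.minAreaRect(P),cv2.boxPoints(cv2.minAreaRect(P)).round(1).tolist())
# pins
for s,n,b in((T,"T",(400,235,460,290)),(S,"S",(300,275,360,370))):
    m,cs=blobs(s,(18,60,60),(32,255,255),4,b)
    for c in cs: print("pin",n,cv2.contourArea(c),cv2.boundingRect(c),cv2.minAreaRect(c))
def crop(s,x,y,w,h,k): return cv2.resize(s["pixels"][y:y+h,x:x+w],None,fx=k,fy=k,interpolation=cv2.INTER_NEAREST)
a=[crop(T,400,240,60,50,5),crop(T,165,215,60,50,5),crop(S,300,280,60,80,4)[:320,:240],crop(S,235,195,60,40,5)]
W=np.zeros((600,620,3),np.uint8)
for im,(x,y) in zip(a,((0,0),(310,0),(0,260),(310,260))): W[y:y+im.shape[0],x:x+im.shape[1]]=im
cv2.imwrite("pics/crop1.png",W[:,:,::-1])
```

```text
plate ((545.3247680664062, -49.501182556152344), (131.65025329589844, 281.32659912109375), 87.66365814208984) [[402.1000061035156, -109.5], [683.2000122070312, -121.0], [688.5999755859375, 10.5], [407.5, 22.0]]
[[169 169 169 170 170 169 168 169 168 169 169 168 168 167 168 168 167]
 [170 170 170 170 169 170 168 167 168 168 168 168 168 168 168 167 167]
 [170 170 170 169 169 167 165 161 161 163 166 167 168 168 168 168 168]
 [170 170 169 169 167 160 150 142 141 147 157 165 168 168 169 168 168]
 [170 170 169 167 158 144 126 115 113 122 137 154 164 169 168 168 168]
 [170 170 169 163 148 126 108 101 100 104 116 138 158 167 170 168 168]
 [170 169 167 157 135 113 103 103 104 102 108 130 153 166 169 169 168]
 [170 170 167 154 130 109 106 109 110 109 111 128 152 165 169 170 170]
 [170 170 167 156 134 114 109 111 111 112 118 133 153 165 169 170 170]
 [177 176 173 167 151 131 119 116 116 118 128 144 159 168 169 170 170]
 [208 205 200 196 188 174 159 150 148 152 158 168 176 178 177 176 175]
 [249 246 243 241 239 235 228 224 222 220 218 219 219 216 211 208 207]
 [255 255 255 255 255 255 255 255 255
[... 486 characters left out ...]
232]]
wedge z0 ((528.8678588867188, 300.877197265625), (40.6744384765625, 116.95166015625), 48.83058166503906) [[471.5, 324.1000061035156], [559.5, 247.10000610351562], [586.2999877929688, 277.70001220703125], [498.20001220703125, 354.70001220703125]]
S 108.5 ((259.83782958984375, 214.9729766845703), (32.551002502441406, 11.836727142333984), 9.462321281433105) [[244, 211], [244, 218], [275, 223], [253, 216], [254, 208], [251, 212]]
pin T 150.5 (401, 251, 19, 12) ((410.0, 256.5), (18.0, 11.0), 0.0)
pin T 88.5 (432, 249, 15, 9) ((439.0, 253.0), (8.0, 14.0), 90.0)
pin S 195.5 (335, 316, 8, 33) ((338.5, 332.0), (32.0, 7.0), 90.0)
pin S 332.5 (317, 286, 10, 45) ((321.5, 308.0), (44.0, 9.0), 90.0)
```

View pics/crop1.png

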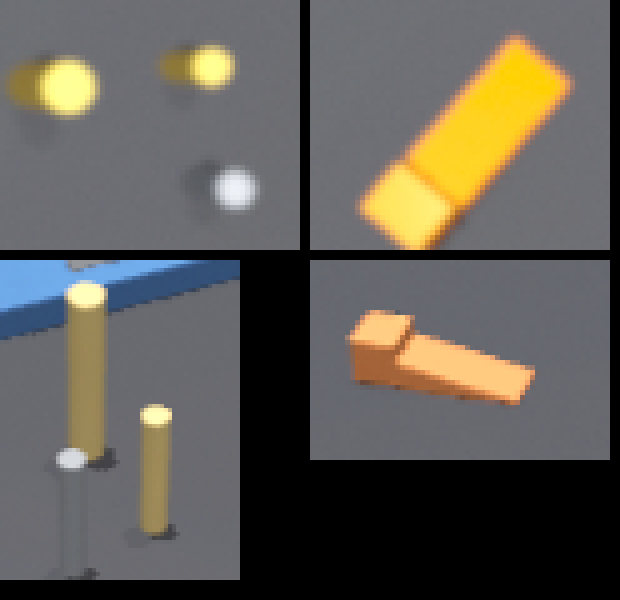

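The crop shows the small pin's cap at about (442,253) in the top view. The wedge tip corners are near (205,222) and (217,231), and its block's rear corners near (175,256) and (185,264).

```bash
cat >> h.py <<'E'
def plan(p,yaw):
    "turn about tool z and slide (in the tool axes after that turn) to reach tcp p with closing dir (tool y) at yaw rad"
    o=status.get_obs(); R=cv2.Rodrigues(np.array(o["eef_rot"],float))[0]
    y=np.arctan2(R[1,1],R[0,1]); d=-(yaw-y)           # tool z down
    d=(d+np.pi/2)%np.pi-np.pi/2
    R2=R@cv2.Rodrigues(np.array([0,0,d]))[0]; dp=np.array(p)-o["eef_pos"]
    print("pos",o["eef_pos"].round(4),"yaw",np.degrees(y).round(2),"tilt",R[:,2].round(3),"| turn",round(d,4),"slide mm before turn",(R.T@dp*1000).round(1),"after",(R2.T@dp*1000).round(1),"q7",o["q"][6].round(2))
E
python3 - <<'E'
from h import *
import pickle
T,S=[pickle.load(open(n+"0.pkl","rb")) for n in("top","side")]
def cen(s,x,y,w,h,f):
    a=f(s["pixels"][y:y+h,x:x+w].astype(float)); a=np.clip(a,0,None); v,u=np.mgrid[y:y+h,x:x+w]
    return (a*u).sum()/a.sum(),(a*v).sum()/a.sum()
g=lambda a:a.mean(2)
capT=cen(T,434,245,16,16,lambda a:(a[:,:,0]>200)*1.)
capS=cen(S,330,310,18,14,lambda a:(a[:,:,0]>225)*1.)
print("caps",capT,capS,onz(T,*capT,.09).round(4),onz(S,*capS,.09).round(4))
for nm,a,b in(("big",(404,248,16,18),(315,280,14,14)),("grey",(438,268,18,20),(310,322,16,12))):
    th=200 if nm=="big" else 150
    ct=cen(T,*a,lambda q:(q[:,:,0]>th)*1.); cs=cen(S,*b,lambda q:(q[:,:,0]>th)*1.)
    for z in(.09,.11,.13,.15): print(nm,z,onz(T,*ct,z).round(4)[:2],onz(S,*cs,z).round(4)[:2])
bo=cen(T,331,188,14,9,lambda a:150-g(a)); print("bore px",bo,onz(T,*bo,.025).round(4))
c=np.cos(np.radians(-2.336)); s_=np.sin(np.radians(-2.336))
print("bore from plate",545.3+115*c,-49.5+115*s_)
q=lambda x,y:((x-310)/5+165-.5,y/5+215-.5)
tip=[onz(T,*q(*p),.003)[:2]*1000 for p in((513,37),(572,85))]; bk=[onz(T,*q(*p),.032)[:2]*1000 for p in((360,207),(412,250))]
print("tip",tip,np.linalg.norm(tip[0]-tip[1]),"back",bk,np.linalg.norm(bk[0]-bk[1]))
tm=sum(tip)/2;bm=sum(bk)/2; d=tm-bm; L=np.linalg.norm(d); print("len",L,"ang",np.degrees(np.arctan2(d[1],d[0])),"origin",(bm+d*(15/110)))
P=onz(T,*capT,.09)
plan([P[0],P[1],.16],np.radians(45))
E
```

```text
caps (np.float64(441.75), np.float64(253.0)) (np.float64(338.68), np.float64(318.44)) [ 0.5191 -0.3019  0.09  ] [ 0.5221 -0.2981  0.09  ]
big 0.09 [ 0.5082 -0.2338] [ 0.5278 -0.1851]
big 0.11 [ 0.5083 -0.2305] [ 0.5185 -0.2065]
big 0.13 [ 0.5084 -0.2272] [ 0.5092 -0.2279]
big 0.15 [ 0.5086 -0.2239] [ 0.4999 -0.2493]
grey 0.09 [ 0.4613 -0.3137] [ 0.4721 -0.3051]
grey 0.11 [ 0.4621 -0.3093] [ 0.464  -0.3238]
grey 0.13 [ 0.4629 -0.3048] [ 0.456  -0.3424]
grey 0.15 [ 0.4637 -0.3004] [ 0.448 -0.361]
bore px (np.float64(337.57326007326003), np.float64(193.65628815628816)) [ 0.6619 -0.0538  0.025 ]
bore from plate 660.2044329684243 -54.18735364623622
tip [array([585.35934416, 279.48131073]), array([561.67599675, 248.9058481 ])] 38.675054748603564 back [array([498.25171932, 346.83126224]), array([477.57031992, 320.43432772])] 33.53384011753564
len 110.22841432700777 ang -39.04698652638757 origin [499.58465382 324.16381104]
pos [ 0.1863 -0.6482  0.1852] yaw -73.97 tilt [-0.001  0.002 -1.   ] | turn 1.0652 slide mm before turn [ 415.5 -240.9   25.6] after [  -9.5 -480.2   25.6] q7 -0.08
```

>>> send_rows --motion '[{"angular":[0,0,0],"slide":[0.04,-0.024,-0.005],"fingers":0.0},{"angular":[0,0,0],"slide":[0.04,-0.024,0],"fingers":0.0},{"angular":[0,0,0],"slide":[0.04,-0.024,0],"fingers":0.0},{"angular":[0,0,0],"slide":[0.04,-0.024,0],"fingers":0.0},{"angular":[0,0,0],"slide":[0.04,-0.024,0],"fingers":0.0},{"angular":[0,0,0],"slide":[0.04,-0.024,0],"fingers":0.0},{"angular":[0,0,0],"slide":[0.04,-0.024,0],"fingers":0.0},{"angular":[0,0,0],"slide":[0.04,-0.024,0],"fingers":0.0},{"angular":[0,0,0],"slide":[0.04,-0.024,0],"fingers":0.0},{"angular":[0,0,0],"slide":[0.04,-0.024,0],"fingers":0.0},{"angular":[0,0,0],"slide":[0.015,0,0],"fingers":0.0}]' --newtons 20

```text
time: 1.2
eef_pos: [0.5227, -0.2965, 0.1911]
eef_rot: [-3.106, -0.452, -0.003]
wrist_force: [-0.2, -0.2, -0.8]
grip_width: 0.0437
grasp_force: 0.0
```

>>> send_rows --motion '[{"angular":[0,0,0.133],"slide":[0,0,0],"fingers":0.0},{"angular":[0,0,0.133],"slide":[0,0,0],"fingers":0.0},{"angular":[0,0,0.133],"slide":[0,0,0],"fingers":0.0},{"angular":[0,0,0.133],"slide":[0,0,0],"fingers":0.0},{"angular":[0,0,0.133],"slide":[0,0,0],"fingers":0.0},{"angular":[0,0,0.133],"slide":[0,0,0],"fingers":0.0},{"angular":[0,0,0.133],"slide":[0,0,0],"fingers":0.0},{"angular":[0,0,0.133],"slide":[0,0,0],"fingers":0.0},{"angular":[0,0,0],"slide":[0,0,0],"fingers":0.0},{"angular":[0,0,0],"slide":[0,0,0],"fingers":0.0}]'

```text
time: 2.2
eef_pos: [0.5188, -0.3036, 0.1909]
eef_rot: [2.905, -1.197, -0.001]
wrist_force: [-0.8, 0.8, 0.9]
grip_width: 0.0434
grasp_force: 0.0
```

Run:
```python
from h import *
plan([.5195,-.3005,.051],np.radians(45))
```

```text
pos [ 0.5188 -0.3036  0.1909] yaw -134.79 tilt [-0.001  0.    -1.   ] | turn 0.0037 slide mm before turn [ -1.6  -2.8 139.9] after [ -1.6  -2.8 139.9] q7 -1.9
```

>>> send_rows --motion '[{"angular":[0,0,0],"slide":[-0.0016,-0.0028,0.03],"fingers":0.0},{"angular":[0,0,0],"slide":[0,0,0.03],"fingers":0.0},{"angular":[0,0,0],"slide":[0,0,0.03],"fingers":0.0},{"angular":[0,0,0],"slide":[0,0,0.023],"fingers":0.0},{"angular":[0,0,0],"slide":[0,0,0.015],"fingers":0.0},{"angular":[0,0,0],"slide":[0,0,0.005],"fingers":0.0},{"angular":[0,0,0],"slide":[0,0,0],"fingers":0.0},{"angular":[0,0,0],"slide":[0,0,0],"fingers":0.0}]'

```text
time: 3.0
eef_pos: [0.5208, -0.3009, 0.0593]
eef_rot: [2.903, -1.2, 0.004]
wrist_force: [-0.3, -1.3, -0.7]
grip_width: 0.0435
grasp_force: 0.0
```

Run:
```python
from h import *
plan([.5195,-.3005,.058],np.radians(45))
a=eyes.snapshot("side"); save(a,"s1.png"); k=a["pixels"][230:380,240:400]; cv2.imwrite("pics/s1c.png",cv2.resize(k,None,fx=4,fy=4)[:,:,::-1])
```

```text
pos [ 0.5208 -0.3009  0.0593] yaw -134.91 tilt [ 0.002 -0.001 -1.   ] | turn 0.0015 slide mm before turn [-1.2  0.6  1.3] after [-1.2  0.6  1.3] q7 -1.92
```

View pics/s1c.png

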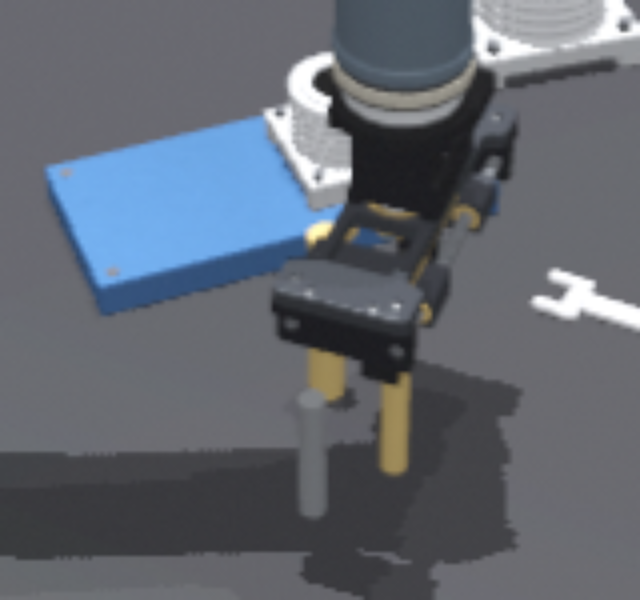

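The small pin stands between the fingers, with its lower part at crop (395,430). The big pin and the grey one are untouched, so I close and lift.

>>> send_rows --motion '[{"angular":[0,0,0],"slide":[0,0,0],"fingers":-1},{"angular":[0,0,0],"slide":[0,0,0],"fingers":-1},{"angular":[0,0,0],"slide":[0,0,0],"fingers":-1},{"angular":[0,0,0],"slide":[0,0,0],"fingers":-1},{"angular":[0,0,0],"slide":[0,0,0],"fingers":-1},{"angular":[0,0,0],"slide":[0,0,0],"fingers":-1},{"angular":[0,0,0],"slide":[0,0,0],"fingers":-1}]' --newtons 25

```text
time: 3.75
eef_pos: [0.5199, -0.3003, 0.0581]
eef_rot: [-2.903, 1.2, 0.0]
wrist_force: [1.0, -0.1, 0.5]
grip_width: 0.0018
grasp_force: 0.0
```

>>> send_rows --motion '[{"angular":[0,0,0],"slide":[0,0,-0.01],"fingers":-1},{"angular":[0,0,0],"slide":[0,0,-0.03],"fingers":-1},{"angular":[0,0,0],"slide":[0,0,-0.04],"fingers":-1},{"angular":[0,0,0],"slide":[0,0,-0.04],"fingers":-1},{"angular":[0,0,0],"slide":[0,0,-0.03],"fingers":-1},{"angular":[0,0,0],"slide":[0,0,0],"fingers":-1}]'

```text
time: 4.35
eef_pos: [0.5229, -0.3019, 0.2144]
eef_rot: [2.902, -1.2, 0.017]
wrist_force: [-0.1, -0.4, 0.4]
grip_width: 0.0006
grasp_force: 0.0
```

Run:
```python
from h import *
plan([.661,-.054,.2],np.radians(87.66))
```

```text
pos [ 0.5229 -0.3019  0.2144] yaw -134.94 tilt [ 0.01  -0.005 -1.   ] | turn -0.7435 slide mm before turn [ -77.5 -273.    14.5] after [ 127.7 -253.4   14.5] q7 -1.91
```

The fingers closed empty, so I need to look again.

Run:
```python
from h import *
import pickle
T,S=eyes.snapshot("top"),eyes.snapshot("side"); pickle.dump((T,S),open("2.pkl","wb"))
W=np.zeros((600,800,3),np.uint8)
a=cv2.resize(T["pixels"][200:320,390:480],None,fx=4,fy=4); b=cv2.resize(S["pixels"][240:390,260:370],None,fx=4,fy=4)
W[:480,:360]=a; W[:600,360:800]=b
cv2.imwrite("pics/m2.png",W[:,:,::-1])
```

```text
(no output)
```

View pics/m2.png

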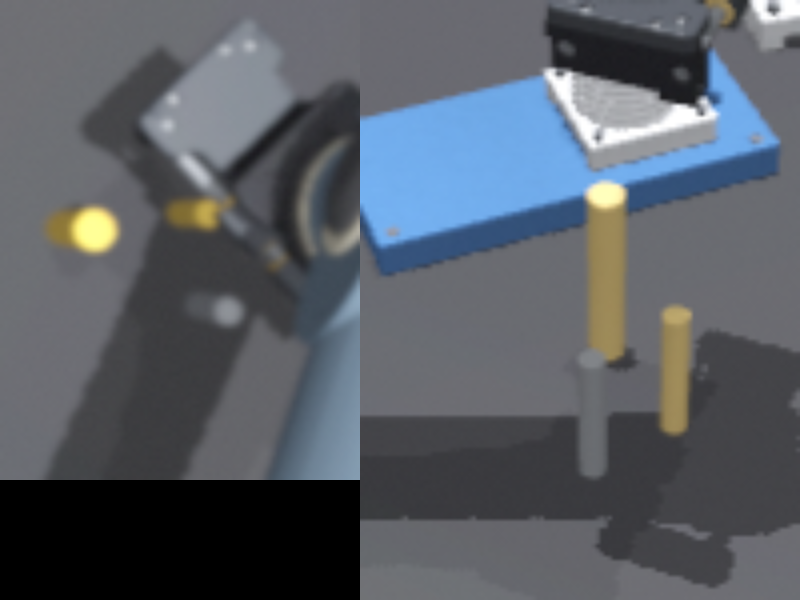

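Run:
```python
from h import *
import pickle
T,S=pickle.load(open("2.pkl","rb")); o=status.get_obs()
for dz in(0,.02,.07,.12):
    p=np.array(o["eef_pos"])+[0,0,dz]; print(dz,"top",proj(T,p).round(1),"side",proj(S,p).round(1))
im=S["pixels"][60:360,180:480]; im=cv2.resize(im,None,fx=2,fy=2)
q=(proj(S,o["eef_pos"])-[180,60])*2; im=np.ascontiguousarray(im); cv2.circle(im,(int(q[0]),int(q[1])),5,(255,0,0),1)
cv2.imwrite("pics/m3.png",im[:,:,::-1])
```

```text
0 top [452.9 252.7] side [339.2 278.9]
0.02 top [455.1 252.7] side [339.3 271.6]
0.07 top [460.9 252.8] side [339.7 252.7]
0.12 top [467.2 252.9] side [340.2 232.8]
```

View pics/m3.png

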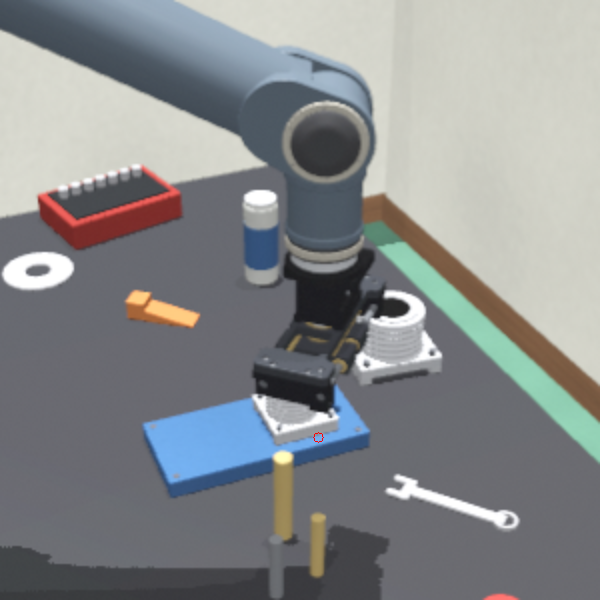

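In m3 the projected TCP is at crop (318,437), but no fingertips appear there. The black block ends near (335,405). I need one closer look at the gripper.

Run:
```python
from h import *
import pickle
T,S=pickle.load(open("2.pkl","rb")); o=status.get_obs()
W=np.zeros((600,800,3),np.uint8)
def crop(s,x,y,w,h,k): return cv2.resize(s["pixels"][y:y+h,x:x+w],None,fx=k,fy=k,interpolation=cv2.INTER_CUBIC)
a=crop(T,400,190,80,100,5); b=crop(S,300,170,80,120,5)
for im,s,x,y in((a,T,400,190),(b,S,300,170)):
    im[:]=np.clip(255*(im/255.)**.5,0,255)
    R=cv2.Rodrigues(np.array(o["eef_rot"],float))[0]
    for off,c in(((0,0,0),(255,0,0)),((0,.03,0),(0,255,0)),((0,-.03,0),(0,255,0)),((0,0,-.07),(255,255,0))):
        q=(proj(s,o["eef_pos"]+R@np.array(off))-[x,y]+.5)*5; cv2.circle(im,(int(q[0]),int(q[1])),5,c,1)
W[:500,:400]=a; W[:600,400:]=b
cv2.imwrite("pics/m4.png",W[:,:,::-1])
```

```text
(no output)
```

View pics/m4.png

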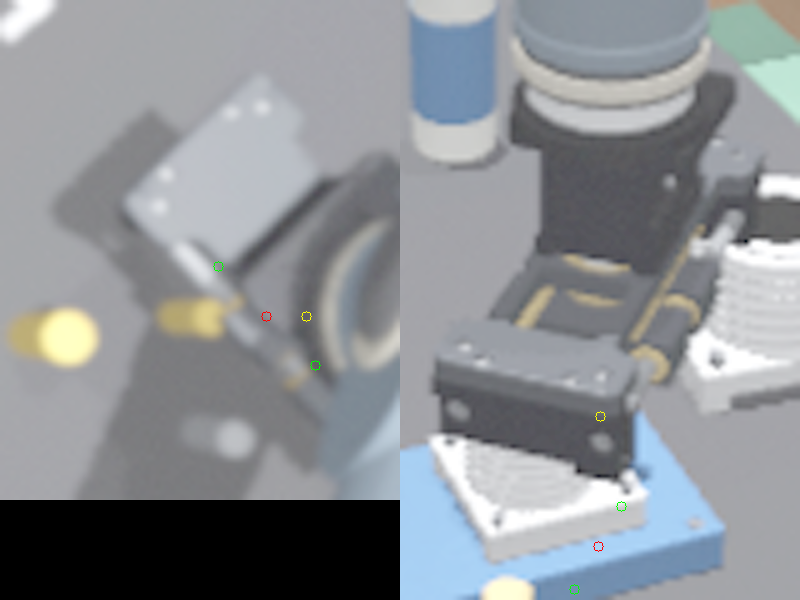

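The side view shows the gripper body about 50 mm higher above the reported TCP than the stated geometry allows, and the pin was not even touched. I'll check the real fingertip height by probing the bare bench gently, with the fingers turned square to the side camera.

>>> send_rows --motion '[{"angular":[0,0,-0.149],"slide":[0,0,0],"fingers":-1},{"angular":[0,0,-0.149],"slide":[0,0,0],"fingers":-1},{"angular":[0,0,-0.149],"slide":[0,0,0],"fingers":-1},{"angular":[0,0,-0.149],"slide":[0,0,0],"fingers":-1},{"angular":[0,0,-0.149],"slide":[0,0,0],"fingers":-1},{"angular":[0,0,-0.149],"slide":[0,0,0],"fingers":-1},{"angular":[0,0,-0.149],"slide":[0,0,0],"fingers":-1},{"angular":[0,0,-0.149],"slide":[0,0,0],"fingers":-1},{"angular":[0,0,-0.149],"slide":[0,0,0],"fingers":-1},{"angular":[0,0,-0.149],"slide":[0,0,0],"fingers":-1},{"angular":[0,0,-0.149],"slide":[0,0,0],"fingers":-1},{"angular":[0,0,-0.149],"slide":[0,0,0],"fingers":-1}]'

```text
time: 5.65
eef_pos: [0.5187, -0.2998, 0.2062]
eef_rot: [-2.747, -1.519, 0.003]
wrist_force: [0.3, -0.7, 0.5]
grip_width: 0.0004
grasp_force: 0.0
```

>>> send_rows --motion '[{"angular":[0,0,-0.149],"slide":[0,0,0],"fingers":-1},{"angular":[0,0,0],"slide":[-0.04,-0.005,0],"fingers":-1},{"angular":[0,0,0],"slide":[-0.04,-0.005,0],"fingers":-1},{"angular":[0,0,0],"slide":[-0.04,-0.005,0],"fingers":-1},{"angular":[0,0,0],"slide":[-0.018,-0.004,0],"fingers":-1},{"angular":[0,0,0],"slide":[0,0,0.03],"fingers":-1},{"angular":[0,0,0],"slide":[0,0,0.03],"fingers":-1},{"angular":[0,0,0],"slide":[0,0,0.03],"fingers":-1},{"angular":[0,0,0],"slide":[0,0,0.02],"fingers":-1},{"angular":[0,0,0],"slide":[0,0,0],"fingers":-1},{"angular":[0,0,0],"slide":[0,0,0],"fingers":-1}]'

```text
time: 6.75
eef_pos: [0.4461, -0.4183, 0.0974]
eef_rot: [-2.632, -1.711, 0.0]
wrist_force: [-0.4, -0.8, 0.4]
grip_width: -0.0001
grasp_force: 0.0
```

Run:
```python
from h import *
import pickle
T,S=eyes.snapshot("top"),eyes.snapshot("side"); pickle.dump((T,S),open("3.pkl","wb")); o=status.get_obs()
plan([.45,-.42,.05],np.radians(-24)); print(o["wrist_force"])
R=cv2.Rodrigues(np.array(o["eef_rot"],float))[0]
q0=proj(S,o["eef_pos"]).astype(int); x,y=q0[0]-70,q0[1]-85
x,y=max(x,0),min(max(y,0),360); im=np.ascontiguousarray(cv2.resize(S["pixels"][y:y+120,x:x+150],None,fx=5,fy=5,interpolation=cv2.INTER_CUBIC))
im[:]=np.clip(255*(im/255.)**.5,0,255)
for off,c in(((0,0,0),(255,0,0)),((0,.03,0),(0,255,0)),((0,-.03,0),(0,255,0)),((0,0,-.07),(255,255,0)),((0,0,-.05),(0,255,255))):
    q=(proj(S,o["eef_pos"]+R@np.array(off))-[x,y]+.5)*5; cv2.circle(im,(int(q[0]),int(q[1])),5,c,1)
print(x,y); cv2.imwrite("pics/m5.png",im[:,:,::-1])
```

```text
pos [ 0.4472 -0.4192  0.0992] yaw -23.94 tilt [ 0.001 -0.001 -1.   ] | turn 0.001 slide mm before turn [ 0.4  2.9 49.2] after [ 0.4  2.9 49.2] q7 0.11
[0.45763877 0.27637025 0.53489097]
260 277
```

View pics/m5.png

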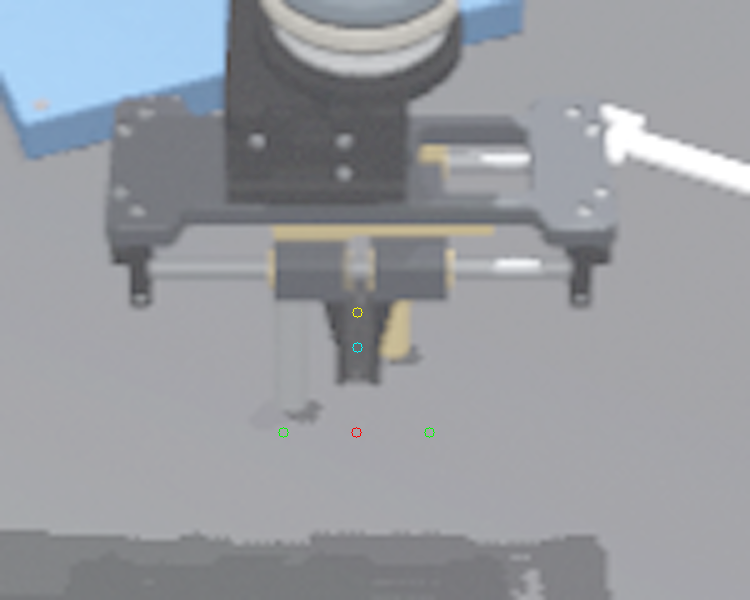

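Now it is clear. The shut fingertips are at crop (357,382) and the reported TCP projects to (357,432), so the real tips sit about 29 mm above it. I'll confirm on the bench.

>>> send_rows --motion '[{"angular":[0,0,0],"slide":[0,0,0.03],"fingers":-1},{"angular":[0,0,0],"slide":[0,0,0.03],"fingers":-1},{"angular":[0,0,0],"slide":[0,0,0.02],"fingers":-1},{"angular":[0,0,0],"slide":[0,0,0.01],"fingers":-1},{"angular":[0,0,0],"slide":[0,0,0],"fingers":-1},{"angular":[0,0,0],"slide":[0,0,0],"fingers":-1}]'

```text
time: 7.45
eef_pos: [0.4475, -0.4195, 0.0095]
eef_rot: [2.632, 1.711, 0.001]
wrist_force: [0.1, -0.2, 0.1]
grip_width: 0.0009
grasp_force: 0.0
```

>>> send_rows --motion '[{"angular":[0,0,0],"slide":[0,0,0.003],"fingers":-1},{"angular":[0,0,0],"slide":[0,0,0.003],"fingers":-1},{"angular":[0,0,0],"slide":[0,0,0.002],"fingers":-1},{"angular":[0,0,0],"slide":[0,0,0.001],"fingers":-1},{"angular":[0,0,0],"slide":[0,0,0],"fingers":-1}]'

```text
time: 7.95
eef_pos: [0.4464, -0.4187, -0.0009]
eef_rot: [-2.634, -1.712, 0.0]
wrist_force: [-0.2, -0.2, 0.0]
grip_width: 0.0007
grasp_force: 0.0
```

>>> send_rows --motion '[{"angular":[0,0,0],"slide":[0,0,0.006],"fingers":-1},{"angular":[0,0,0],"slide":[0,0,0.006],"fingers":-1},{"angular":[0,0,0],"slide":[0,0,0.003],"fingers":-1},{"angular":[0,0,0],"slide":[0,0,0.003],"fingers":-1},{"angular":[0,0,0],"slide":[0,0,0],"fingers":-1}]'

```text
time: 8.45
eef_pos: [0.4462, -0.4185, -0.0194]
eef_rot: [-2.633, -1.712, 0.0]
wrist_force: [-0.3, -0.2, -1.2]
grip_width: 0.0004
grasp_force: 0.0
```

>>> send_rows --motion '[{"angular":[0,0,0],"slide":[0,0,0.002],"fingers":-1},{"angular":[0,0,0],"slide":[0,0,0.002],"fingers":-1},{"angular":[0,0,0],"slide":[0,0,0],"fingers":-1},{"angular":[0,0,0],"slide":[0,0,0],"fingers":-1}]'

```text
time: 8.85
eef_pos: [0.4465, -0.4188, -0.0228]
eef_rot: [2.634, 1.712, 0.0]
wrist_force: [0.0, -0.4, -0.2]
grip_width: 0.0003
grasp_force: 0.0
```

>>> send_rows --motion '[{"angular":[0,0,0],"slide":[0,0,0.002],"fingers":-1},{"angular":[0,0,0],"slide":[0,0,0.002],"fingers":-1},{"angular":[0,0,0],"slide":[0,0,0],"fingers":-1},{"angular":[0,0,0],"slide":[0,0,0],"fingers":-1}]'

```text
time: 9.25
eef_pos: [0.4465, -0.4187, -0.0269]
eef_rot: [-2.634, -1.712, 0.0]
wrist_force: [0.1, -0.9, -0.0]
grip_width: 0.0007
grasp_force: 0.0
```

>>> send_rows --motion '[{"angular":[0,0,0],"slide":[0,0,0.001],"fingers":-1},{"angular":[0,0,0],"slide":[0,0,0.001],"fingers":-1},{"angular":[0,0,0],"slide":[0,0,0.001],"fingers":-1},{"angular":[0,0,0],"slide":[0,0,0],"fingers":-1},{"angular":[0,0,0],"slide":[0,0,0],"fingers":-1}]'

```text
time: 9.75
eef_pos: [0.4465, -0.4188, -0.0299]
eef_rot: [-2.634, -1.712, 0.0]
wrist_force: [0.3, 0.2, -0.1]
grip_width: 0.0007
grasp_force: 0.0
```

>>> send_rows --motion '[{"angular":[0,0,0],"slide":[0,0,0.001],"fingers":-1},{"angular":[0,0,0],"slide":[0,0,0.001],"fingers":-1},{"angular":[0,0,0],"slide":[0,0,0.001],"fingers":-1},{"angular":[0,0,0],"slide":[0,0,0],"fingers":-1},{"angular":[0,0,0],"slide":[0,0,0],"fingers":-1}]'

```text
time: 10.25
eef_pos: [0.4465, -0.4188, -0.0329]
eef_rot: [-2.634, -1.712, 0.0]
wrist_force: [-0.4, -0.8, -0.1]
grip_width: 0.0005
grasp_force: 0.0
```

>>> send_rows --motion '[{"angular":[0,0,0],"slide":[0,0,0.001],"fingers":-1},{"angular":[0,0,0],"slide":[0,0,0.001],"fingers":-1},{"angular":[0,0,0],"slide":[0,0,0.001],"fingers":-1},{"angular":[0,0,0],"slide":[0,0,0],"fingers":-1}]'

```text
time: 10.65
eef_pos: [0.4465, -0.4188, -0.0359]
eef_rot: [2.634, 1.712, -0.0]
wrist_force: [0.0, -0.1, -0.8]
grip_width: 0.0003
grasp_force: 0.0
```

Run:
```python
from h import *
import pickle
S=eyes.snapshot("side"); pickle.dump(S,open("4.pkl","wb")); o=status.get_obs()
print(o["eef_pos"],o["wrist_force"])
p=proj(S,o["eef_pos"]); print(p, proj(S,o["eef_pos"]+[0,0,.03]),proj(S,o["eef_pos"]+[0,0,.05]))
u=int(round(p[0])); g=cv2.cvtColor(S["pixels"],cv2.COLOR_RGB2GRAY)
for v in range(int(p[1])-35,int(p[1])+8): print(v,g[v,u-14:u+15:2])
```

```text
[ 0.44652549 -0.41877361 -0.03587376] [-0.11145557  0.19677598  0.83279173]
[330.03255823 404.20859479] [330.12163373 395.52760022] [330.1824963  389.58781032]
369 [48 49 47 49 49 49 50 48 48 48 48 48 48 49 49]
370 [108 109 109 109 108 108 108 109 108 108 109 109 110 109 109]
371 [127 128 127 128 128 128 128 128 128 128 129 129 128 128 128]
372 [ 96  97  97  97  97  97 105 113 105  58  61  61  62  61  61]
373 [ 59  60  59  59  60  59  77 110 103  56  58  57  56  58  56]
374 [58 59 58 59 57 56 72 76 70 73 59 58 59 62 67]
375 [58 58 57 58 58 58 85 55 53 78 58 58 59 67 67]
376 [ 58  58  58  58  58  59  93 102 105  78  57  58  67  67  67]
377 [ 65  64  65  65  65  65  88 128 121  87  65  64  73  71  72]
378 [ 60  59  60  60  60  60  90 110 111  81  60  63  63  63  64]
379 [48 49 49 50 48 49 78 84 82 69 48 49 47 49 49]
380 [49 48 49 49 48 49 70 56 62 65 49 49 47 47 50]
381 [47 50 49 48 48 48 56 49 49 61 48 49 48 48 47]
382 [48 47 48 48 48 49 47 44 46 45 48 48 47 49 48]
383 [46 49 49 49 48 47 47 45 45 45 49 48 49 50 48]
384 [59 59 57 57 50 34 38 45 44 36 36 56 57 60 55]
385 [58 58 58 58 53
[... 657 characters left out ...]
 61 59 59 60 60 59 60 59 59 58 67 69]
399 [59 59 60 59 59 59 60 58 60 59 60 60 60 63 69]
400 [60 60 60 60 60 60 60 60 59 60 60 59 60 69 69]
401 [59 60 60 60 58 60 59 60 60 59 59 60 59 65 68]
402 [59 59 59 60 60 57 59 60 60 60 62 60 60 68 69]
403 [59 60 61 60 60 59 59 59 60 59 60 59 59 60 65]
404 [59 60 59 59 59 61 61 59 60 59 59 58 60 58 58]
405 [59 60 59 60 60 59 58 59 60 60 60 59 60 59 59]
406 [60 60 60 60 59 59 60 60 58 59 59 59 60 59 59]
407 [58 60 59 60 59 58 59 59 60 58 59 59 59 60 60]
408 [59 59 60 61 59 61 59 60 59 59 59 59 60 60 61]
409 [60 60 60 59 60 58 60 58 60 59 59 60 60 64 69]
410 [60 60 60 60 60 62 59 59 62 61 60 59 61 65 69]
411 [59 59 59 60 60 61 60 60 64 64 64 62 65 68 68]
```

>>> send_rows --motion '[{"angular":[0,0,0],"slide":[0,0,0.001],"fingers":-1},{"angular":[0,0,0],"slide":[0,0,0.001],"fingers":-1},{"angular":[0,0,0],"slide":[0,0,0.001],"fingers":-1},{"angular":[0,0,0],"slide":[0,0,0],"fingers":-1}]'

```text
time: 11.1
eef_pos: [0.4466, -0.4188, -0.036]
eef_rot: [2.634, 1.712, -0.002]
wrist_force: [-5.7, 4.8, 19.8]
grip_width: 0.0003
grasp_force: 9.8
```

>>> send_rows --motion '[{"angular":[0,0,0],"slide":[0,0,0.001],"fingers":-1},{"angular":[0,0,0],"slide":[0,0,0.001],"fingers":-1},{"angular":[0,0,0],"slide":[0,0,0.001],"fingers":-1},{"angular":[0,0,0],"slide":[0,0,0],"fingers":-1}]'

```text
time: 11.5
eef_pos: [0.4465, -0.4189, -0.0361]
eef_rot: [2.634, 1.712, -0.003]
wrist_force: [-9.4, 8.1, 39.0]
grip_width: 0.0003
grasp_force: 19.5
```

Run:
```python
from h import *
import pickle
T,S=pickle.load(open("3.pkl","rb")); o=status.get_obs(); print(o["eef_pos"],o["wrist_force"],o["q"])
R=cv2.Rodrigues(np.array(o["eef_rot"],float))[0]; P=np.array([.4472,-.4192,.0992])
q0=proj(T,P).astype(int); x,y=q0[0]-60,q0[1]-60
im=np.ascontiguousarray(cv2.resize(T["pixels"][y:y+120,x:x+120],None,fx=5,fy=5,interpolation=cv2.INTER_CUBIC)); im[:]=np.clip(255*(im/255.)**.5,0,255)
for h,c in((0,(255,0,0)),(.12,(255,255,0))):
  for l in(-.095,0,.095):
    q=(proj(T,P+[0,0,h]+R@np.array([0,l,0]))-[x,y]+.5)*5; cv2.circle(im,(int(q[0]),int(q[1])),5,c,1)
print(x,y); cv2.imwrite("pics/m6.png",im[:,:,::-1])
```

```text
[ 0.44652306 -0.41890225 -0.03612805] [-9.40120025  8.08785483 39.02599894] [ 0.87282818  0.64693564 -0.25928445  1.84445745  0.25085697  0.68238047
  0.04958748]
432 224
```

View pics/m6.png

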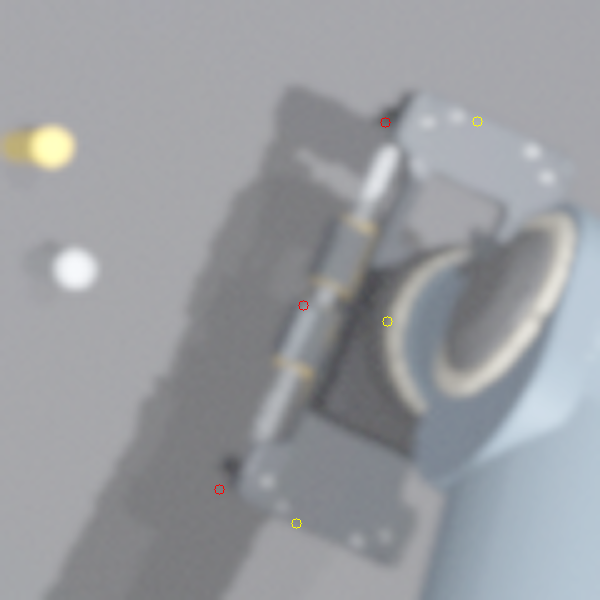

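The fingers meet the bench at a reported z of -0.036. So the true fingertip is 36 mm above the reported TCP, while the horizontal position agrees with both views. I'll use that offset from here: lift, open and go over the pin.

>>> send_rows --motion '[{"angular":[0,0,0],"slide":[0,0,-0.01],"fingers":-1},{"angular":[0,0,0],"slide":[0,0,-0.04],"fingers":-1},{"angular":[0,0,0],"slide":[0,0,-0.045],"fingers":0},{"angular":[0,0,0],"slide":[0,0,-0.045],"fingers":0},{"angular":[0,0,0],"slide":[0.04,0.005,0],"fingers":0},{"angular":[0,0,0],"slide":[0.04,0.005,0],"fingers":0},{"angular":[0,0,0],"slide":[0.035,0.005,0],"fingers":0},{"angular":[0,0,0],"slide":[0.022,0.003,0],"fingers":0},{"angular":[0,0,0],"slide":[0,0,0],"fingers":0},{"angular":[0,0,0],"slide":[0,0,0],"fingers":0}]'

```text
time: 12.5
eef_pos: [0.5183, -0.3011, 0.098]
eef_rot: [2.633, 1.713, -0.001]
wrist_force: [0.3, -0.5, -0.3]
grip_width: 0.0427
grasp_force: 0.0
```

Run:
```python
from h import *
plan([.5197,-.301,.022],np.radians(-24))
```

```text
pos [ 0.5183 -0.3011  0.098 ] yaw -23.91 tilt [-0.001 -0.001 -1.   ] | turn 0.0016 slide mm before turn [ 0.7  1.2 76. ] after [ 0.7  1.2 76. ] q7 -0.13
```

>>> send_rows --motion '[{"angular":[0,0,0],"slide":[0.0007,0.0012,0.02],"fingers":0},{"angular":[0,0,0],"slide":[0,0,0.02],"fingers":0},{"angular":[0,0,0],"slide":[0,0,0.02],"fingers":0},{"angular":[0,0,0],"slide":[0,0,0.016],"fingers":0},{"angular":[0,0,0],"slide":[0,0,0],"fingers":0},{"angular":[0,0,0],"slide":[0,0,0],"fingers":-1},{"angular":[0,0,0],"slide":[0,0,0],"fingers":-1},{"angular":[0,0,0],"slide":[0,0,0],"fingers":-1},{"angular":[0,0,0],"slide":[0,0,0],"fingers":-1},{"angular":[0,0,0],"slide":[0,0,0],"fingers":-1},{"angular":[0,0,0],"slide":[0,0,0],"fingers":-1}]' --newtons 25

```text
time: 13.6
eef_pos: [0.5203, -0.3009, 0.0228]
eef_rot: [2.633, 1.712, 0.0]
wrist_force: [-1.3, 0.2, 3.2]
grip_width: 0.015
grasp_force: 25.0
```

>>> send_rows --motion '[{"angular":[0,0,0],"slide":[0,0,-0.02],"fingers":-1},{"angular":[0,0,0],"slide":[0,0,-0.04],"fingers":-1},{"angular":[0,0,0],"slide":[0,0,-0.04],"fingers":-1},{"angular":[0,0,0],"slide":[0,0,-0.03],"fingers":-1},{"angular":[0,0,0],"slide":[0.04,0.004,0],"fingers":-1},{"angular":[0,0,0],"slide":[0.04,0.004,0],"fingers":-1},{"angular":[0,0,0],"slide":[0.04,0.004,0],"fingers":-1},{"angular":[0,0,0],"slide":[0.04,0.004,0],"fingers":-1},{"angular":[0,0,0],"slide":[0.04,0.004,0],"fingers":-1},{"angular":[0,0,0],"slide":[0.04,0.004,0],"fingers":-1},{"angular":[0,0,0],"slide":[0.04,0.004,0],"fingers":-1}]'

```text
time: 14.7
eef_pos: [0.6595, -0.0548, 0.1517]
eef_rot: [-2.634, -1.712, 0.001]
wrist_force: [0.3, -0.4, -0.7]
grip_width: 0.0151
grasp_force: 25.0
```

>>> send_rows --motion '[{"angular":[0,0,0.14],"slide":[0,0,0],"fingers":-1},{"angular":[0,0,0.14],"slide":[0,0,0],"fingers":-1},{"angular":[0,0,0.14],"slide":[0,0,0],"fingers":-1},{"angular":[0,0,0.14],"slide":[0,0,0],"fingers":-1},{"angular":[0,0,0.14],"slide":[0,0,0],"fingers":-1},{"angular":[0,0,0.14],"slide":[0,0,0],"fingers":-1},{"angular":[0,0,0.14],"slide":[0,0,0],"fingers":-1},{"angular":[0,0,0.14],"slide":[0,0,0],"fingers":-1},{"angular":[0,0,0.07],"slide":[0,0,0],"fingers":-1},{"angular":[0,0,0],"slide":[0,0,0],"fingers":-1},{"angular":[0,0,0],"slide":[0,0,0],"fingers":-1}]'

```text
time: 15.8
eef_pos: [0.6589, -0.056, 0.1519]
eef_rot: [3.141, -0.056, -0.001]
wrist_force: [0.4, -0.1, -0.8]
grip_width: 0.0155
grasp_force: 25.0
```

Run:
```python
from h import *
plan([.661,-.054,.152],np.radians(87.66)); print(status.get_obs()["grip_width"])
```

```text
pos [ 0.6589 -0.056   0.1519] yaw -92.03 tilt [-0.001 -0.    -1.   ] | turn 0.0055 slide mm before turn [ 2.  -2.1 -0.2] after [ 2.  -2.1 -0.2] q7 -1.65
0.015496723062923339
```

>>> send_rows --motion '[{"angular":[0,0,0.0055],"slide":[0.002,-0.002,0.02],"fingers":-1},{"angular":[0,0,0],"slide":[0,0,0.03],"fingers":-1},{"angular":[0,0,0],"slide":[0,0,0.02],"fingers":-1},{"angular":[0,0,0],"slide":[0,0,0.01],"fingers":-1},{"angular":[0,0,0],"slide":[0,0,0],"fingers":-1},{"angular":[0,0,0],"slide":[0,0,0],"fingers":-1}]'

```text
time: 16.4
eef_pos: [0.6621, -0.0543, 0.073]
eef_rot: [-3.141, 0.067, -0.002]
wrist_force: [-0.8, 0.7, -0.1]
grip_width: 0.0153
grasp_force: 25.0
```

Run:
```python
from h import *
import pickle
S=eyes.snapshot("side"); pickle.dump(S,open("5.pkl","wb")); o=status.get_obs()
plan([.661,-.054,.072],np.radians(87.66))
p=o["eef_pos"]; tip=p[2]+.036; print("tip",tip)
f=p*1; f[2]=tip-.058; print("foot exp px",proj(S,f),"bore exp px",proj(S,[.661,-.054,.025]), "foot below",proj(S,[p[0],p[1],.025]))
x,y=[int(a) for a in proj(S,f)]; x-=40;y-=50
m=cv2.inRange(cv2.cvtColor(S["pixels"],cv2.COLOR_RGB2HSV),(15,60,40),(35,255,255))[y:y+90,x:x+80]
n,l,st,c=cv2.connectedComponentsWithStats(m); print([ (s+[x,y,0,0,0]).tolist() for s in st[1:] if s[4]>15])
for v in range(y+20,y+75):
    r=np.where(m[v-y])[0]
    if len(r): print(v,r.min()+x,r.max()+x,end=" | ")
im=cv2.resize(S["pixels"][y:y+90,x:x+80],None,fx=6,fy=6,interpolation=cv2.INTER_CUBIC)
im=np.clip(255*(im/255.)**.7,0,255).astype(np.uint8); cv2.imwrite("pics/m7.png",im[:,:,::-1]); print(x,y)
```

```text
pos [ 0.6624 -0.0543  0.0735] yaw -92.43 tilt [ 0.003 -0.    -1.   ] | turn -0.0017 slide mm before turn [-1.4 -0.2  1.5] after [-1.4 -0.2  1.5] q7 -1.67
tip 0.10949609782320541
foot exp px [346.93464674 257.49823   ] bore exp px [346.1945572  265.17903611] foot below [346.69464295 265.11388471]
[[333, 207, 15, 12, 40], [349, 210, 15, 6, 30], [344, 229, 7, 29, 120], [317, 286, 10, 11, 101]]
229 344 346 | 230 344 346 | 231 344 346 | 232 344 346 | 233 344 346 | 234 344 346 | 235 344 346 | 236 344 346 | 237 344 346 | 238 344 346 | 239 345 346 | 240 345 346 | 241 345 346 | 242 345 350 | 243 345 350 | 244 345 350 | 245 345 350 | 246 344 349 | 247 344 349 | 248 344 349 | 249 345 349 | 250 345 349 | 251 345 349 | 252 345 349 | 253 345 349 | 254 345 349 | 255 345 349 | 256 345 349 | 257 345 348 | 306 207
```

View pics/m7.png

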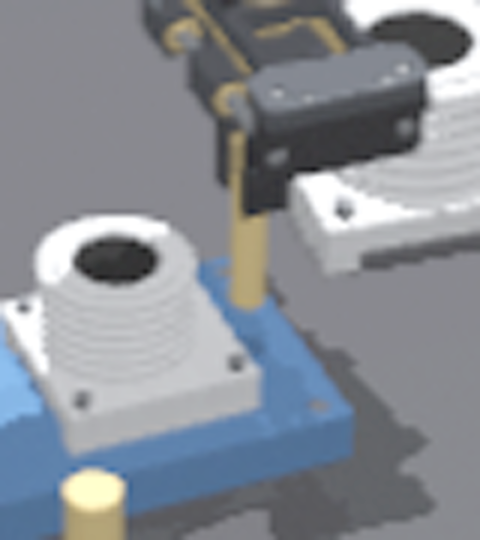

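The pin hangs upright with its foot at about (346.8,257), which matches the expected projection. I have used all ten pictures, so the rest is numbers only. First I'll check the bore in the initial side image.

Run:
```python
from h import *
import pickle
S=pickle.load(open("side0.pkl","rb"))
print(proj(S,[.661,-.054,.025]),proj(S,[.661,-.063,.025]),proj(S,[.670,-.054,.025]))
h=S["pixels"].astype(int)
for v in range(255,275): print(v,h[v,336:358,2])
m=cv2.inRange(cv2.cvtColor(S["pixels"],cv2.COLOR_RGB2HSV),(100,130,60),(125,255,255)); c=max(cv2.findContours(m,0,1)[0],key=cv2.contourArea)
print(cv2.approxPolyDP(cv2.convexHull(c),2,True)[:,0].tolist())
ca,sa=np.cos(np.radians(-2.336)),np.sin(np.radians(-2.336))
for a,b in((-140,-65),(140,-65),(140,65),(-140,65)):
    print(a,b,[proj(S,[.5453+(a*ca-b*sa)/1e3,-.0495+(a*sa+b*ca)/1e3,z]).round(1).tolist() for z in(.025,0)])
```

```text
[346.1945572  265.17903611] [347.61863919 267.02210567] [349.11814974 264.36575599]
255 [229 198 247 255 250 233 234 235 235 235 235 234 233 218 161 112 112 112
 111 112 112 111]
256 [205 226 254 255 255 235 235 235 236 236 234 235 235 233 215 161 112 112
 112 112 112 111]
257 [177 196 246 255 255 251 236 236 235 236 235 235 235 234 232 208 112 112
 112 111 112 111]
258 [170 191 247 255 255 255 250 235 235 234 235 236 236 234 234 220 162 112
 112 112 111 112]
259 [177 186 243 255 255 255 255 235 235 235 236 236 236 236 235 233 215 160
 112 112 112 112]
260 [179 201 246 255 255 255 255 250 235 235 235 235 235 235 235 236 234 211
 136 111 112 112]
261 [176 185 240 255 255 255 255 255 250 234 231 232 235 235 235 235 235 232
 206 111 111 112]
262 [175 192 238 255 255 255 255 255 255 213 203 207 214 223 235 234 234 235
 221 161 112 111]
263 [182 184 237 255 255 255 255 255 255 202 142 143 157 182 210 235 235 236
 233 216 161 111]
264 [178 183 236 255 255 255 255 255 255 255 194 119 120 153 208 236 235 235
 235 233 208 112]
265 [182 186 240 255 255 255 255 255 255 255 236 156 115 148 209 2
[... 408 characters left out ...]

270 [255 255 255 255 255 255 255 241 231 202 195 177 186 214 236 235 235 235
 235 235 235 235]
271 [255 255 255 243 231 201 194 176 169 154 154 156 176 216 236 235 235 235
 235 236 236 235]
272 [231 203 196 178 170 152 154 154 154 155 154 156 176 215 235 235 235 236
 235 235 235 235]
273 [170 154 156 156 154 153 154 154 155 156 156 155 176 214 234 235 235 235
 235 235 235 227]
274 [154 154 155 156 154 154 156 156 156 157 157 157 161 201 235 235 235 235
 234 234 227 200]
[[363, 275], [361, 283], [265, 307], [252, 272], [345, 250]]
-140 -65 [[264.0, 302.8], [264.7, 310.1]]
140 -65 [[364.1, 277.0], [363.7, 284.2]]
140 65 [[344.9, 250.3], [344.7, 257.2]]
-140 65 [[250.4, 272.9], [251.2, 280.0]]
```

>>> send_rows --motion '[{"angular":[0,0,0],"slide":[-0.0016,-0.0001,0.01],"fingers":-1},{"angular":[0,0,0],"slide":[0,0,0.01],"fingers":-1},{"angular":[0,0,0],"slide":[0,0,0.003],"fingers":-1},{"angular":[0,0,0],"slide":[0,0,0],"fingers":-1},{"angular":[0,0,0],"slide":[0,0,0],"fingers":-1}]'

```text
time: 16.95
eef_pos: [0.6597, -0.0541, 0.0491]
eef_rot: [3.141, -0.067, 0.0]
wrist_force: [0.8, 0.1, -0.8]
grip_width: 0.0155
grasp_force: 25.0
```

>>> send_rows --motion '[{"angular":[0,0,0],"slide":[0,0,0.001],"fingers":-1},{"angular":[0,0,0],"slide":[0,0,0.001],"fingers":-1},{"angular":[0,0,0],"slide":[0,0,0.001],"fingers":-1},{"angular":[0,0,0],"slide":[0,0,0.001],"fingers":-1},{"angular":[0,0,0],"slide":[0,0,0.001],"fingers":-1},{"angular":[0,0,0],"slide":[0,0,0],"fingers":-1}]'

```text
time: 17.55
eef_pos: [0.66, -0.054, 0.0441]
eef_rot: [-3.141, 0.067, -0.001]
wrist_force: [1.6, -0.6, -0.9]
grip_width: 0.0152
grasp_force: 25.0
```

>>> send_rows --motion '[{"angular":[0,0,0],"slide":[0.0003,0,0.001],"fingers":-1},{"angular":[0,0,0],"slide":[0,0,0.001],"fingers":-1},{"angular":[0,0,0],"slide":[0,0,0.001],"fingers":-1},{"angular":[0,0,0],"slide":[0,0,0.001],"fingers":-1},{"angular":[0,0,0],"slide":[0,0,0],"fingers":-1}]'

```text
time: 18.05
eef_pos: [0.66, -0.0541, 0.04]
eef_rot: [-3.141, 0.067, -0.0]
wrist_force: [-0.3, 0.4, -1.3]
grip_width: 0.0155
grasp_force: 25.0
```

In the bore with no resistance; I continue down.

>>> send_rows --motion '[{"angular":[0,0,0],"slide":[0,0,0.003],"fingers":-1},{"angular":[0,0,0],"slide":[0,0,0.003],"fingers":-1},{"angular":[0,0,0],"slide":[0,0,0.003],"fingers":-1},{"angular":[0,0,0],"slide":[0,0,0.003],"fingers":-1},{"angular":[0,0,0],"slide":[0,0,0.003],"fingers":-1},{"angular":[0,0,0],"slide":[0,0,0.001],"fingers":-1},{"angular":[0,0,0],"slide":[0,0,0],"fingers":-1}]'

```text
time: 18.75
eef_pos: [0.66, -0.054, 0.0239]
eef_rot: [-3.141, 0.067, -0.0]
wrist_force: [2.6, 0.8, -2.1]
grip_width: 0.0148
grasp_force: 25.0
```

>>> send_rows --motion '[{"angular":[0,0,0],"slide":[0,0,0.001],"fingers":-1},{"angular":[0,0,0],"slide":[0,0,0.001],"fingers":-1},{"angular":[0,0,0],"slide":[0,0,0],"fingers":-1}]'

```text
time: 19.05
eef_pos: [0.6604, -0.0541, 0.0228]
eef_rot: [3.141, -0.067, 0.001]
wrist_force: [1.6, -0.2, 3.6]
grip_width: 0.0152
grasp_force: 25.0
```

>>> send_rows --motion '[{"angular":[0,0,0],"slide":[0,0,0],"fingers":-0.2},{"angular":[0,0,0],"slide":[0,0,0],"fingers":-0.2},{"angular":[0,0,0],"slide":[0,0,0],"fingers":-0.2},{"angular":[0,0,0],"slide":[0,0,0],"fingers":-0.2},{"angular":[0,0,0],"slide":[0,0,-0.01],"fingers":-0.2},{"angular":[0,0,0],"slide":[0,0,-0.03],"fingers":-0.2},{"angular":[0,0,0],"slide":[0,0,-0.04],"fingers":0.5},{"angular":[0,0,0],"slide":[0,0,-0.04],"fingers":0.5},{"angular":[0,0,0],"slide":[0,0,-0.02],"fingers":0.5},{"angular":[0,0,0],"slide":[0,0,0],"fingers":0.5}]'

```text
time: 20.05
eef_pos: [0.6626, -0.0542, 0.1672]
eef_rot: [3.141, -0.067, 0.013]
wrist_force: [-0.4, -0.1, 0.0]
grip_width: 0.0588
grasp_force: 0.0
```

Run:
```python
from h import *
import pickle
S=eyes.snapshot("side"); pickle.dump(S,open("6.pkl","wb"))
print("pin cap exp",proj(S,[.6602,-.0541,.09]),"foot at plate",proj(S,[.6602,-.0541,.025]))
m=cv2.inRange(cv2.cvtColor(S["pixels"],cv2.COLOR_RGB2HSV),(15,50,40),(35,255,255))
for v in range(236,268):
    r=np.where(m[v,335:360])[0]
    if len(r): print(v,r.min()+335,r.max()+335,end=" | ")
# wedge grasp: origin measured, axis -39deg -> closing dir 51
plan([.4996,.3242,.16],np.radians(51))
print(status.get_obs()["q"])
```

```text
pin cap exp [346.52780119 246.28982211] foot at plate [345.94987369 265.27187515]
243 346 347 | 244 344 349 | 245 344 349 | 246 344 349 | 247 344 349 | 248 344 349 | 249 344 349 | 250 344 349 | 251 344 349 | 252 344 349 | 253 344 349 | 254 344 349 | 255 344 349 | 256 344 348 | 257 344 348 | 258 344 348 | 259 344 348 | 260 344 348 | 261 344 348 | 262 345 348 | 263 345 348 | 264 346 348 | 265 347 348 | pos [ 0.6609 -0.0541  0.1644] yaw -92.45 tilt [ 0.004 -0.    -1.   ] | turn 0.6379 slide mm before turn [-177.4 -371.1    3.7] after [-363.5 -192.5    3.7] q7 -1.65
[ 0.11564096  0.46896544 -0.13845027  1.58673309  0.07084238  1.08695362
 -1.65432472]
```

The pin's cap is at about (346.5,245) and its body runs down to the plate, so it stands fully down. Next is the wedge.

>>> send_rows --motion '[{"angular":[0,0,0],"slide":[-0.0197,-0.0412,0],"fingers":1},{"angular":[0,0,0],"slide":[-0.0197,-0.0412,0],"fingers":1},{"angular":[0,0,0],"slide":[-0.0197,-0.0412,0],"fingers":1},{"angular":[0,0,0],"slide":[-0.0197,-0.0412,0],"fingers":1},{"angular":[0,0,0],"slide":[-0.0197,-0.0412,0],"fingers":1},{"angular":[0,0,0],"slide":[-0.0197,-0.0412,0],"fingers":1},{"angular":[0,0,0],"slide":[-0.0197,-0.0412,0],"fingers":1},{"angular":[0,0,0],"slide":[-0.0197,-0.0412,0],"fingers":1},{"angular":[0,0,0],"slide":[-0.0197,-0.0412,0],"fingers":1}]'

```text
time: 21.0
eef_pos: [0.4967, 0.3246, 0.1604]
eef_rot: [3.139, -0.067, -0.004]
wrist_force: [2.0, 0.1, 0.7]
grip_width: 0.0871
grasp_force: 0.0
```

>>> send_rows --motion '[{"angular":[0,0,-0.147],"slide":[0,0,0],"fingers":1},{"angular":[0,0,-0.147],"slide":[0,0,0],"fingers":1},{"angular":[0,0,-0.147],"slide":[0,0,0],"fingers":1},{"angular":[0,0,-0.147],"slide":[0,0,0],"fingers":1},{"angular":[0,0,-0.147],"slide":[0,0,0],"fingers":1},{"angular":[0,0,-0.147],"slide":[0,0,0],"fingers":1},{"angular":[0,0,-0.147],"slide":[0,0,0],"fingers":1},{"angular":[0,0,-0.147],"slide":[0,0,0],"fingers":1},{"angular":[0,0,-0.147],"slide":[0,0,0],"fingers":1},{"angular":[0,0,-0.147],"slide":[0,0,0],"fingers":1},{"angular":[0,0,-0.147],"slide":[0,0,0],"fingers":1},{"angular":[0,0,-0.147],"slide":[0,0,0],"fingers":1}]'

```text
time: 22.2
eef_pos: [0.4976, 0.323, 0.1603]
eef_rot: [-2.04, -2.388, 0.005]
wrist_force: [0.1, -0.4, -0.6]
grip_width: 0.0872
grasp_force: 0.0
```

>>> send_rows --motion '[{"angular":[0,0,-0.147],"slide":[0,0,0],"fingers":1},{"angular":[0,0,-0.147],"slide":[0,0,0],"fingers":1},{"angular":[0,0,-0.147],"slide":[0,0,0],"fingers":1},{"angular":[0,0,-0.147],"slide":[0,0,0],"fingers":1},{"angular":[0,0,-0.147],"slide":[0,0,0],"fingers":1},{"angular":[0,0,0],"slide":[0,0,0],"fingers":1},{"angular":[0,0,0],"slide":[0,0,0],"fingers":1}]'

```text
time: 22.9
eef_pos: [0.4981, 0.3233, 0.161]
eef_rot: [-1.059, -2.956, 0.002]
wrist_force: [0.1, 0.3, -0.5]
grip_width: 0.0868
grasp_force: 0.0
```

Run:
```python
from h import *
plan([.4996,.3242,-.028],np.radians(50.7)); print(status.get_obs()["grip_width"])
```

```text
pos [0.4981 0.3233 0.161 ] yaw 50.56 tilt [-0.002 -0.001 -1.   ] | turn -0.0024 slide mm before turn [ -0.8   2.  189. ] after [ -0.8   2.  189. ] q7 -0.1
0.0868353822770787
```

>>> send_rows --motion '[{"angular":[0,0,0],"slide":[-0.0008,0.002,0.045],"fingers":1},{"angular":[0,0,0],"slide":[0,0,0.045],"fingers":1},{"angular":[0,0,0],"slide":[0,0,0.045],"fingers":1},{"angular":[0,0,0],"slide":[0,0,0.03],"fingers":1},{"angular":[0,0,0],"slide":[0,0,0.014],"fingers":1},{"angular":[0,0,0],"slide":[0,0,0.01],"fingers":1},{"angular":[0,0,0],"slide":[0,0,0],"fingers":1}]'

```text
time: 23.6
eef_pos: [0.5005, 0.325, -0.0271]
eef_rot: [-1.056, -2.958, 0.001]
wrist_force: [0.1, -0.4, -0.4]
grip_width: 0.0875
grasp_force: 0.0
```

>>> send_rows --motion '[{"angular":[0,0,0],"slide":[0,0,0],"fingers":-1},{"angular":[0,0,0],"slide":[0,0,0],"fingers":-1},{"angular":[0,0,0],"slide":[0,0,0],"fingers":-1},{"angular":[0,0,0],"slide":[0,0,0],"fingers":-1},{"angular":[0,0,0],"slide":[0,0,0],"fingers":-1},{"angular":[0,0,0],"slide":[0,0,0],"fingers":-1},{"angular":[0,0,0],"slide":[0,0,0],"fingers":-1},{"angular":[0,0,0],"slide":[0,0,0],"fingers":-1}]' --newtons 45

```text
time: 24.4
eef_pos: [0.5004, 0.3248, -0.0269]
eef_rot: [-1.056, -2.959, 0.001]
wrist_force: [-0.1, 0.4, 0.8]
grip_width: 0.0355
grasp_force: 45.0
```

>>> send_rows --motion '[{"angular":[0,0,0],"slide":[0,0,-0.02],"fingers":-1},{"angular":[0,0,0],"slide":[0,0,-0.04],"fingers":-1},{"angular":[0,0,0],"slide":[0,0,-0.04],"fingers":-1},{"angular":[0,0,0],"slide":[0,0,-0.02],"fingers":-1},{"angular":[0,0,-0.129],"slide":[0,0,0],"fingers":-1},{"angular":[0,0,-0.129],"slide":[0,0,0],"fingers":-1},{"angular":[0,0,-0.129],"slide":[0,0,0],"fingers":-1},{"angular":[0,0,-0.129],"slide":[0,0,0],"fingers":-1},{"angular":[0,0,-0.129],"slide":[0,0,0],"fingers":-1},{"angular":[0,0,0],"slide":[0,0,0],"fingers":-1},{"angular":[0,0,0],"slide":[0,0,0],"fingers":-1}]'

```text
time: 25.5
eef_pos: [0.5004, 0.3247, 0.0928]
eef_rot: [-0.068, -3.14, 0.0]
wrist_force: [-0.8, -1.2, -1.5]
grip_width: 0.0355
grasp_force: 45.0
```

Run:
```python
from h import *
plan([.4474,-.0455,.093],np.radians(87.66)); print(status.get_obs()["q"],status.get_obs()["grip_width"])
```

```text
pos [0.5004 0.3247 0.0928] yaw 87.53 tilt [-0.001 -0.    -1.   ] | turn -0.0023 slide mm before turn [ 3.700e+01 -3.722e+02 -1.000e-01] after [ 3.780e+01 -3.721e+02 -1.000e-01] q7 0.4
[ 0.00191765  0.61212088 -0.91513169  1.78286513  0.55953146  1.03049338
  0.4012668 ] 0.035522006100001564
```

>>> send_rows --motion '[{"angular":[0,0,-0.0023],"slide":[0.0038,-0.0372,0],"fingers":-1},{"angular":[0,0,0],"slide":[0.0038,-0.0372,0],"fingers":-1},{"angular":[0,0,0],"slide":[0.0038,-0.0372,0],"fingers":-1},{"angular":[0,0,0],"slide":[0.0038,-0.0372,0],"fingers":-1},{"angular":[0,0,0],"slide":[0.0038,-0.0372,0],"fingers":-1},{"angular":[0,0,0],"slide":[0.0038,-0.0372,0],"fingers":-1},{"angular":[0,0,0],"slide":[0.0038,-0.0372,0],"fingers":-1},{"angular":[0,0,0],"slide":[0.0038,-0.0372,0],"fingers":-1},{"angular":[0,0,0],"slide":[0.0038,-0.0372,0],"fingers":-1},{"angular":[0,0,0],"slide":[0.0038,-0.0372,0],"fingers":-1},{"angular":[0,0,0],"slide":[0,0,0],"fingers":-1},{"angular":[0,0,0],"slide":[0,0,0],"fingers":-1}]'

```text
time: 26.7
eef_pos: [0.4483, -0.0461, 0.0932]
eef_rot: [0.066, 3.141, -0.0]
wrist_force: [0.2, -0.3, -1.0]
grip_width: 0.0354
grasp_force: 45.0
```

Run:
```python
from h import *
import pickle
plan([.4474,-.0455,0.003],np.radians(87.66))
o=status.get_obs(); S=eyes.snapshot("side"); T=eyes.snapshot("top"); pickle.dump((S,T),open("7.pkl","wb"))
R=cv2.Rodrigues(np.array(o["eef_rot"],float))[0]; ax=-R[:,0]; lat=R[:,1]; b=o["eef_pos"]+[0,0,.027]
for n,s in(("S",S),("T",T)):
    m=cv2.inRange(cv2.cvtColor(s["pixels"],cv2.COLOR_RGB2HSV),(6,140,80),(20,255,255))
    cs=[c for c in cv2.findContours(m,0,1)[0] if cv2.contourArea(c)>25]
    for c in cs:
        u,v=c[:,0].mean(0)
        print(n,cv2.contourArea(c),cv2.approxPolyDP(c,1.5,True)[:,0].tolist())
    print(n,"exp tip corners",[proj(s,b+ax*.095+lat*k+[0,0,.003]).round(1).tolist() for k in(-.018,.018)],"bottom",[proj(s,b+ax*.095+lat*k).round(1).tolist() for k in(-.018,.018)])
```

```text
pos [ 0.4483 -0.0461  0.0932] yaw 87.58 tilt [ 0. -0. -1.] | turn -0.0014 slide mm before turn [ 1.   0.6 90.2] after [ 1.   0.6 90.2] q7 1.1
S 119.0 [[277, 248], [278, 255], [307, 249], [293, 250], [287, 246], [290, 245]]
S exp tip corners [[307.9, 249.7], [303.2, 242.1]] bottom [[308.0, 250.7], [303.2, 243.1]]
T 92.0 [[0, 294], [0, 300], [8, 303], [16, 302], [14, 298]]
T 43.0 [[342, 258], [340, 262], [330, 266], [328, 262], [328, 267], [340, 266]]
T exp tip corners [[344.2, 240.9], [328.7, 239.9]] bottom [[344.1, 240.9], [328.7, 239.9]]
```

>>> send_rows --motion '[{"angular":[0,0,-0.0014],"slide":[0.001,0.0006,0.03],"fingers":-1},{"angular":[0,0,0],"slide":[0,0,0.03],"fingers":-1},{"angular":[0,0,0],"slide":[0,0,0.02],"fingers":-1},{"angular":[0,0,0],"slide":[0,0,0.01],"fingers":-1},{"angular":[0,0,0],"slide":[0,0,0.002],"fingers":-1},{"angular":[0,0,0],"slide":[0,0,0],"fingers":-1},{"angular":[0,0,0],"slide":[0,0,0],"fingers":-1}]'

```text
time: 27.5
eef_pos: [0.4484, -0.0443, 0.0021]
eef_rot: [0.057, 3.139, -0.0]
wrist_force: [-1.1, 0.5, -1.0]
grip_width: 0.0356
grasp_force: 45.0
```

>>> send_rows --motion '[{"angular":[0,0,0],"slide":[0,0,0.001],"fingers":-1},{"angular":[0,0,0],"slide":[0,0,0.001],"fingers":-1},{"angular":[0,0,0],"slide":[0,0,0],"fingers":-1},{"angular":[0,0,0],"slide":[0,0,0],"fingers":-1}]'

```text
time: 27.9
eef_pos: [0.4474, -0.0448, -0.0007]
eef_rot: [0.058, 3.141, -0.0]
wrist_force: [-0.1, 0.5, -0.2]
grip_width: 0.0357
grasp_force: 45.0
```

Run:
```python
from h import *
plan([.4474,-.0455,-.002],np.radians(87.66)); print(status.get_obs()["wrist_force"],status.get_obs()["ft_torque"])
```

```text
pos [ 0.4474 -0.0448 -0.0007] yaw 87.89 tilt [ 0. -0. -1.] | turn 0.004 slide mm before turn [ 0.  -0.7  1.3] after [ 0.  -0.7  1.3] q7 0.92
[-0.13988071  0.51918775 -0.23087941] [ 0.05092504 -0.12549115 -0.05121482]
```

>>> send_rows --motion '[{"angular":[0,0,0.004],"slide":[0,-0.0007,0.001],"fingers":-1},{"angular":[0,0,0],"slide":[0,0,0.001],"fingers":-1},{"angular":[0,0,0],"slide":[0,0,0],"fingers":-1},{"angular":[0,0,0],"slide":[0,0,0],"fingers":-1}]'

```text
time: 28.3
eef_pos: [0.4475, -0.0456, -0.002]
eef_rot: [0.064, 3.141, -0.002]
wrist_force: [-3.6, -0.9, 11.2]
grip_width: 0.0357
grasp_force: 45.0
```

>>> send_rows --motion '[{"angular":[0,0,0],"slide":[-0.005,0,-0.0005],"fingers":-1},{"angular":[0,0,0],"slide":[-0.008,0,0],"fingers":-1},{"angular":[0,0,0],"slide":[-0.008,0,0],"fingers":-1},{"angular":[0,0,0],"slide":[-0.008,0,0],"fingers":-1},{"angular":[0,0,0],"slide":[-0.005,0,0],"fingers":-1},{"angular":[0,0,0],"slide":[0,0,0],"fingers":-1},{"angular":[0,0,0],"slide":[0,0,0],"fingers":-1}]'

```text
time: 29.0
eef_pos: [0.4818, -0.0466, -0.002]
eef_rot: [0.064, 3.14, -0.0]
wrist_force: [-1.8, 0.5, 4.8]
grip_width: 0.0355
grasp_force: 45.0
```

```bash
cat > chk.py <<'E'
from h import *
import sys
ca,sa=np.cos(np.radians(-2.336)),np.sin(np.radians(-2.336))
o=status.get_obs(); d=o["eef_pos"][:2]-[.5453,-.0495]; print("wedge origin fixture mm",1e3*(d[0]*ca+d[1]*sa),1e3*(-d[0]*sa+d[1]*ca),"F",o["wrist_force"].round(1),"t",o["time"],"grip",o["grasp_force"])
x=d[0]*ca+d[1]*sa
plan([.5453+x*ca,-.0495+x*sa,-.002],np.radians(87.66))
E
python3 chk.py
```

```text
wedge origin fixture mm -63.58953164542358 0.292471329651078 F [-1.8  0.5  4.8] t 29.0 grip 44.96972294524312
pos [ 0.4818 -0.0466 -0.002 ] yaw 87.67 tilt [ 0.001 -0.    -1.   ] | turn 0.0002 slide mm before turn [ 0.  -0.3  0. ] after [ 0.  -0.3  0. ] q7 0.92
```

>>> send_rows --motion '[{"angular":[0,0,0],"slide":[-0.002,0,0],"fingers":-1},{"angular":[0,0,0],"slide":[-0.002,0,0],"fingers":-1},{"angular":[0,0,0],"slide":[-0.002,0,0],"fingers":-1},{"angular":[0,0,0],"slide":[-0.002,0,0],"fingers":-1},{"angular":[0,0,0],"slide":[-0.002,0,0],"fingers":-1},{"angular":[0,0,0],"slide":[0,0,0],"fingers":-1}]'

```text
time: 29.6
eef_pos: [0.4887, -0.0469, -0.002]
eef_rot: [-0.063, -3.136, 0.003]
wrist_force: [-9.0, 0.6, 13.8]
grip_width: 0.0363
grasp_force: 45.0
```

>>> send_rows --motion '[{"angular":[0,0,0],"slide":[-0.002,0,0],"fingers":-1},{"angular":[0,0,0],"slide":[-0.002,0,0],"fingers":-1},{"angular":[0,0,0],"slide":[-0.001,0,0],"fingers":-1},{"angular":[0,0,0],"slide":[0,0,0],"fingers":-1}]'

```text
time: 30.0
eef_pos: [0.4891, -0.0472, -0.0021]
eef_rot: [-0.064, -3.128, 0.007]
wrist_force: [-18.5, 0.5, 27.1]
grip_width: 0.0359
grasp_force: 45.0
```

>>> send_rows --motion '[{"angular":[0,0,0],"slide":[-0.002,0,0],"fingers":-1},{"angular":[0,0,0],"slide":[-0.002,0,0],"fingers":-1},{"angular":[0,0,0],"slide":[-0.001,0,0],"fingers":-1},{"angular":[0,0,0],"slide":[0,0,0],"fingers":-1}]'

```text
time: 30.4
eef_pos: [0.494, -0.0473, -0.0021]
eef_rot: [-0.063, -3.128, 0.007]
wrist_force: [-19.3, 0.6, 26.0]
grip_width: 0.0357
grasp_force: 45.0
```

```bash
python3 chk.py
```

```text
wedge origin fixture mm -51.373234901925215 0.0747006470451948 F [-19.3   0.6  26. ] t 30.4 grip 44.99711237847805
pos [ 0.494  -0.0473 -0.0021] yaw 87.69 tilt [-0.013 -0.004 -1.   ] | turn 0.0005 slide mm before turn [ 0.  -0.1 -0.1] after [ 0.  -0.1 -0.1] q7 0.93
```

>>> send_rows --motion '[{"angular":[0,0,0],"slide":[-0.002,0,-0.0005],"fingers":-1},{"angular":[0,0,0],"slide":[-0.002,0,-0.0005],"fingers":-1},{"angular":[0,0,0],"slide":[-0.002,0,-0.0005],"fingers":-1},{"angular":[0,0,0],"slide":[-0.002,0,0],"fingers":-1},{"angular":[0,0,0],"slide":[0,0,0],"fingers":-1},{"angular":[0,0,0],"slide":[0,0,0],"fingers":-1}]'

```text
time: 31.0
eef_pos: [0.5041, -0.0481, -0.002]
eef_rot: [-0.063, -3.132, 0.003]
wrist_force: [-8.9, 0.7, 4.6]
grip_width: 0.0357
grasp_force: 45.0
```

```bash
python3 chk.py
```

```text
wedge origin fixture mm -41.2474989376506 -0.26411386358156397 F [-8.9  0.7  4.6] t 31.0 grip 44.97728269547224
pos [ 0.5041 -0.0481 -0.002 ] yaw 87.68 tilt [-0.009 -0.002 -1.   ] | turn 0.0004 slide mm before turn [ 0.   0.3 -0. ] after [ 0.   0.3 -0. ] q7 0.94
```

>>> send_rows --motion '[{"angular":[0,0,0],"slide":[-0.002,0,0],"fingers":-1},{"angular":[0,0,0],"slide":[-0.002,0,0],"fingers":-1},{"angular":[0,0,0],"slide":[-0.002,0,0],"fingers":-1},{"angular":[0,0,0],"slide":[-0.002,0,0],"fingers":-1},{"angular":[0,0,0],"slide":[-0.002,0,0],"fingers":-1},{"angular":[0,0,0],"slide":[0,0,0],"fingers":-1},{"angular":[0,0,0],"slide":[0,0,0],"fingers":-1}]'

```text
time: 31.7
eef_pos: [0.5141, -0.0485, -0.002]
eef_rot: [-0.063, -3.131, 0.003]
wrist_force: [-9.1, 1.1, 6.1]
grip_width: 0.0359
grasp_force: 45.0
```

```bash
python3 chk.py
python3 - <<'E'
from h import *
import pickle
A=pickle.load(open("6.pkl","rb")); B=eyes.snapshot("side"); pickle.dump(B,open("8.pkl","wb"))
# cylinder features before/after by patch matching: near front mount corner, near back corner
ca,sa=np.cos(np.radians(-2.336)),np.sin(np.radians(-2.336))
W=lambda x,y,z:[.5453+(x*ca-y*sa)/1e3,-.0495+(x*sa+y*ca)/1e3,z/1e3]
ga,gb=[cv2.cvtColor(s["pixels"],cv2.COLOR_RGB2GRAY) for s in(A,B)]
for n,p in(("front near corner top",(13,-45,45)),("back near corner top",(103,-45,45)),("rim front-near",(30,-28,91))):
    u,v=proj(A,W(*p)).round().astype(int); t=cv2.resize(ga[v-8:v+9,u-8:u+9],None,fx=4,fy=4,interpolation=cv2.INTER_CUBIC); s=cv2.resize(gb[v-18:v+19,u-18:u+19],None,fx=4,fy=4,interpolation=cv2.INTER_CUBIC)
    r=cv2.matchTemplate(s,t,cv2.TM_CCOEFF_NORMED); _,mx,_,l=cv2.minMaxLoc(r)
    print(n,(u,v),"shift px",(l[0]-40)/4,(l[1]-40)/4,"score",round(mx,3),"5mm +x:",(proj(A,W(p[0]+5,*p[1:]))-proj(A,W(*p))).round(2),"5mm +z:",(proj(A,W(p[0],p[1],p[2]+5))-proj(A,W(*p))).round(2))
m=cv2.inRange(cv2.cvtColor(B["pixels"],cv2.COLOR_RGB2HSV),(15,50,40),(35,255,255))
print([(v,(np.where(m[v,335:360])[0]+335)[[0,-1]].tolist()) for v in range(240,268,3) if m[v,335:360].any()])
E
```

```text
wedge origin fixture mm -31.25727302808386 -0.30394716378350894 F [-9.1  1.1  6.1] t 31.7 grip 44.97722879983485
pos [ 0.5141 -0.0485 -0.002 ] yaw 87.68 tilt [-0.01  -0.002 -1.   ] | turn 0.0004 slide mm before turn [ 0.   0.3 -0. ] after [ 0.   0.3 -0. ] q7 0.94
front near corner top (np.int64(317), np.int64(278)) shift px 2.5 -0.5 score 0.612 5mm +x: [ 1.77 -0.45] 5mm +z: [-0.01 -1.47]
back near corner top (np.int64(349), np.int64(270)) shift px 10.0 2.75 score 0.736 5mm +x: [ 1.71 -0.43] 5mm +z: [ 0.05 -1.46]
rim front-near (np.int64(321), np.int64(259)) shift px 4.0 -2.0 score 0.608 5mm +x: [ 1.78 -0.43] 5mm +z: [-0.01 -1.53]
[(243, [347, 351]), (246, [347, 352]), (249, [347, 351]), (252, [346, 351]), (255, [346, 351]), (258, [346, 349]), (261, [348, 349])]
```

```bash
cat > lift.py <<'E'
from h import *
import pickle
A=pickle.load(open("side0.pkl","rb")); B=eyes.snapshot("side")
ca,sa=np.cos(np.radians(-2.336)),np.sin(np.radians(-2.336))
W=lambda x,y,z:[.5453+(x*ca-y*sa)/1e3,-.0495+(x*sa+y*ca)/1e3,z/1e3]
def edge(s):
    p=s["pixels"].astype(float); f=p[:,:,0]/(p[:,:,2]+1); out={}
    for u in range(308,354):
        # mount side face grey -> blue plate, going down
        for v in range(270,300):
            if f[v,u]>.6>=f[v+1,u] and f[v+2,u]<.5: out[u]=v+(f[v,u]-.6)/(f[v,u]-f[v+1,u])
    return out
a,b=edge(A),edge(B)
print({k:round(v,1) for k,v in a.items()}); print({k:round(v,1) for k,v in b.items()})
def line(x0,l):  # near sole edge with front at x0 and lift l
    return proj(A,W(x0,-45,25+l)),proj(A,W(x0+90,-45,25))
for x0,l in((13,0),(19,0),(19,3),(19,5)): print(x0,l,[q.round(1).tolist() for q in line(x0,l)])
E
python3 lift.py
```

```text
{311: np.float64(270.0), 312: np.float64(271.7), 313: np.float64(273.7), 314: np.float64(275.0), 315: np.float64(276.8), 317: np.float64(281.9), 318: np.float64(282.7), 319: np.float64(282.6), 320: np.float64(281.9), 321: np.float64(281.8), 322: np.float64(281.6), 323: np.float64(281.4), 324: np.float64(280.9), 325: np.float64(280.8), 326: np.float64(280.6), 327: np.float64(280.5), 328: np.float64(280.2), 329: np.float64(279.8), 330: np.float64(279.6), 331: np.float64(279.5), 332: np.float64(278.9), 333: np.float64(278.8), 334: np.float64(278.6), 335: np.float64(278.6), 336: np.float64(277.9), 337: np.float64(277.8), 338: np.float64(277.6), 339: np.float64(277.4), 340: np.float64(276.9), 341: np.float64(276.8), 342: np.float64(276.6), 343: np.float64(276.5), 344: np.float64(275.9), 345: np.float64(275.8), 346: np.float64(275.6), 347: np.float64(275.5), 348: np.float64(274.8)}
{308: np.float64(278.9), 309: np.float64(278.6), 310: np.float64(278.1), 311: np.float64(278.0), 312: np.float64(277.9), 313: np.float64(277.8), 314: np.float64(277.2), 315: np.float64(277.0), 316: np.float64(27
[... 297 characters left out ...]
: np.float64(279.0), 330: np.float64(278.9), 331: np.float64(278.6), 332: np.float64(278.5), 333: np.float64(278.3), 334: np.float64(278.0), 335: np.float64(277.8), 336: np.float64(277.6), 337: np.float64(277.5), 338: np.float64(277.0), 339: np.float64(276.8), 340: np.float64(276.6), 341: np.float64(276.6), 342: np.float64(276.3), 343: np.float64(275.8), 344: np.float64(275.7), 345: np.float64(275.6), 346: np.float64(275.5), 347: np.float64(275.2), 348: np.float64(274.8), 349: np.float64(274.7), 350: np.float64(274.5), 351: np.float64(273.4)}
13 0 [[317.4, 283.8], [348.5, 275.9]]
19 0 [[319.5, 283.3], [350.6, 275.4]]
19 3 [[319.5, 282.4], [350.6, 275.4]]
19 5 [[319.5, 281.8], [350.6, 275.4]]
```

Comparing edges, the cylinder has slid about 6 mm against the pin and its front is up about 3.5 mm. I push a further 8 mm.

>>> send_rows --motion '[{"angular":[0,0,0],"slide":[-0.002,0,0],"fingers":-1},{"angular":[0,0,0],"slide":[-0.002,0,0],"fingers":-1},{"angular":[0,0,0],"slide":[-0.002,0,0],"fingers":-1},{"angular":[0,0,0],"slide":[-0.002,0,0],"fingers":-1},{"angular":[0,0,0],"slide":[0,0,0],"fingers":-1},{"angular":[0,0,0],"slide":[0,0,0],"fingers":-1},{"angular":[0,0,0],"slide":[0,0,0],"fingers":-1},{"angular":[0,0,0],"slide":[0,0,0],"fingers":-1}]'

```text
time: 32.6
eef_pos: [0.5222, -0.0489, -0.002]
eef_rot: [-0.063, -3.132, 0.003]
wrist_force: [-9.0, 0.4, 5.8]
grip_width: 0.0356
grasp_force: 45.0
```

```bash
python3 chk.py; python3 lift.py | sed -n 2p | tr ',' '\n' | grep -E "32[1-6]|34[5-9]"
python3 - <<'E'
from h import *
B=eyes.snapshot("side")
m=cv2.inRange(cv2.cvtColor(B["pixels"],cv2.COLOR_RGB2HSV),(15,50,40),(35,255,255))
print([(v,(np.where(m[v,335:360])[0]+335)[[0,-1]].tolist()) for v in range(240,268,3) if m[v,335:360].any()])
E
```

```text
wedge origin fixture mm -23.097468223875385 -0.31098828233567793 F [-9.   0.4  5.8] t 32.6 grip 44.97704526409507
pos [ 0.5222 -0.0489 -0.002 ] yaw 87.68 tilt [-0.009 -0.002 -1.   ] | turn 0.0003 slide mm before turn [ 0.   0.3 -0. ] after [ 0.   0.3 -0. ] q7 0.95
 321: np.float64(280.6)
 322: np.float64(280.3)
 323: np.float64(280.0)
 324: np.float64(279.8)
 325: np.float64(279.7)
 326: np.float64(279.6)
 345: np.float64(275.6)
 346: np.float64(275.5)
 347: np.float64(274.9)
 348: np.float64(274.8)
 349: np.float64(274.6)
[(243, [347, 351]), (246, [346, 352]), (249, [347, 351]), (252, [346, 351]), (255, [346, 351]), (258, [346, 349]), (261, [348, 349])]
```

The front is about 5 mm up, the wedge is flat within 0.01 rad and still gripped, and the pin is steady. I hand in.

```bash
python3 -c "
from h import *
print(close_job())"
```

```text
the job is handed in; nothing more can be done
None
```

I handed the job in at about 33 s, and the result came back without a verdict. The pin is fully down in the bore and released, leaning slightly where the cylinder presses on it. The wedge is flat on the plate and still gripped, with the cylinder's front about 5 mm up by my image measurement.

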